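# Contact-test the protection modules on the treadle tester

## Task

Test the protection modules from the blue mat: first, with the test board still empty, press the tester's treadle fully down to its stop, hold it there for about a second and let it up; then stand every module in a pocket of the board, swing both ejector levers fully inward so that the board seats, and press the treadle to its stop for a second again. Then swing both levers fully outward to pry the board up, and stand all the modules upright in the black tray, leaving the levers out. Leave the other things on the bench where they are.

Things in the scene. Friction and masses are not known exactly. Their poses are not given: they have to be found in the camera images.
- tester: Bench contact tester, one fixed machine: grey housing 120 x 290 x 28 mm, a black seat 45 mm above the bench with guides up to 60 mm around it, and a treadle on a tongue 120 mm wide on the robot's side (reaching 205 mm from the origin). Origin on the bench under the seat's centre; x points away from the treadle, y along the housing to the left lever, z up.
- pedal (a joint): Steel treadle (plate 125 mm long, 90 mm wide, 6 mm thick) hinged across the machine (axis along tester y) at tester x = -68 mm, 30 mm above the bench; it slopes up towards the robot by 0.30 rad at rest. 0 = up (rest), grows as it is pressed down, 0.25 rad = at its stop. A spring returns it; at the pad it takes about 4 N to start and about 11 N at the stop.
- pedal_pad (a point): Point on top of the treadle's black rubber pad (60 x 80 mm), 105 mm from the hinge, where to press; about 67 mm above the bench at rest, and about 25 mm lower at the stop (it follows the treadle).
- lever_left (a joint): Ejector lever at the tester's +y end: steel bar 20 mm wide, 8 mm thick (tester y), hinged along tester x at y = +120 mm, 39 mm above the bench, reaching 100 mm from its hinge. 0 = inward (upright, its stop), grows as it swings outward, 0.75 rad = outward stop. Stays where it is left; about 2 N at its end moves it. Outward, its toe lifts the board's end 8 mm; inward, the board sinks on its seat.
- lever_left_tip (a point): Middle of the left lever's black end cap (30 mm along tester x, 10 mm thick, 20 mm long), 90 mm from its hinge (follows the lever).
- lever_right (a joint): The same ejector lever at the tester's -y end, hinged at y = -120 mm: 0 = inward (upright), 0.75 = outward stop.
- lever_right_tip (a point): Middle of the right lever's black end cap, 90 mm from its hinge (follows the lever).
- board: Green test board lying loose between the tester's guides, 64 x 224 mm, 8 mm thick, with three open pockets in a row along its y. Origin at the centre of its underside; axes as the tester's. Its origin is 45 mm above the bench when seated, about 52 to 53 mm when both levers are outward.
- pocket1 (a point): Centre of the floor of the board's pocket at the -y end. The pocket is 38 mm (board x) by 66 mm (board y) inside, its walls are 8 mm high; pockets are 70 mm apart.
- pocket2 (a point): Centre of the floor of the board's pocket at the middle. The pocket is 38 mm (board x) by 66 mm (board y) inside, its walls are 8 mm high; pockets are 70 mm apart.
- pocket3 (a point): Centre of the floor of the board's pocket at the +y end. The pocket is 38 mm (board x) by 66 mm (board y) inside, its walls are 8 mm high; pockets are 70 mm apart.
- module1_mid (a point): Plug-in protection module: a grey plastic block 32 mm (its x) by 60 mm (its y) by 36 mm high, with a ribbed black top, about 0.11 kg. This point is its centre, 18 mm above its underside; z up when it stands properly. It may be absent (None). Modules are all alike, stand on the blue mat at the start, and fit a pocket either way round.
- module2_mid (a point): Plug-in protection module: a grey plastic block 32 mm (its x) by 60 mm (its y) by 36 mm high, with a ribbed black top, about 0.11 kg. This point is its centre, 18 mm above its underside; z up when it stands properly. It may be absent (None).
- module3_mid (a point): Plug-in protection module: a grey plastic block 32 mm (its x) by 60 mm (its y) by 36 mm high, with a ribbed black top, about 0.11 kg. This point is its centre, 18 mm above its underside; z up when it stands properly. It may be absent (None).
- tray: Fixed black tray for tested modules, 250 mm (its x) by 125 mm (its y), 24 mm high, wall and floor 4 mm thick. Origin at the centre of its underside. It stands left or right of the tester; the mat is on the other side.
- mat: Flat blue mat 270 x 190 mm, 2 mm thick, fixed; origin at the centre of its underside. A roll of tape, a small can and a battery stand on it besides the modules.
- tape: Roll of white tape standing flat on the mat, 44 mm across, 18 mm high. Not part of the job: leave it.
- cleaner: Small can on the mat, 36 mm across, 90 mm high. Not part of the job: leave it.
- battery: Steel battery cell on the mat, 26 mm across, 50 mm high. Not part of the job: leave it.
- driver: Screwdriver lying beyond the tester. Not part of the job: leave it.
- cup: Steel cup, 60 mm across, 70 mm high, beyond the tester. Not part of the job: leave it.
- blank: Aluminium blanking strip 30 x 150 x 12 mm lying beyond the tester. Not part of the job: leave it.
- brush: Brush lying to the right of the treadle. Not part of the job: leave it.
Not all that is in view belongs to the job. Leave any pink or red look-alike of the part that bears module3_mid alone.

How it is judged:
By the outcome, as a careful person would: the job done as asked, in the order asked, and still so for the second after the job is handed in, with the robot touching nothing.
Of module1, module2, module3 only 2 to 3 are there at a start; the rules pass over those that are not, and their reading is None.
At some moment in a run one of module1, module2, module3 may be knocked a few centimetres aside while the robot is not near it.
It also fails if it takes over 210 s, if anything falls off the work surface, if the arm or the gripper's body presses on something with over 40 N, if the wrist force passes 120 N, or if a joint passes its speed limit or range.

## Robot

A 6-joint arm with a two-finger parallel gripper is mounted at the origin on the work surface. World frame = base frame: x ahead of the robot, y to its left, z up, the work surface at z = 0. Lengths are in mm, angles in rad, forces in N, time in s.
With the tool pointing down it reaches from about 325 to 775 mm from the base axis. Payload 9.3 kg.
Tool frame: the origin (TCP) lies midway between the tips of the shut fingers; the grasp point (between the pads) lies robot.pinch_z behind it (robot.pinch_z is the distance from the TCP to the grasp point, in mm); z points along the fingers, x is the direction in which the jaws open and shut, and the axes are right-handed (so a half turn about z gives the same grasp; the last joint's range is limited). The gripper opens to 85 mm and grips with 20 to 120 N. Pads are 22 mm wide; open, the fingers measure 114 mm over their backs; the gripper's body (76 mm by 85 mm) begins 54 mm behind the grasp point. The pads swing forward as they close: fully open they stand 13 mm farther back than shut.
Start: joints at [-1.468, 0.259, 0.021, 1.334, 0, 1.418], TCP at [139.154, -532.102, 231.279] pointing down, gripper open.
Joint ranges: [-3.04, 3.04], [-0.91, 1.82], [-1.04, 1.36], [-1.92, 1.95], [-1.52, 1.45], [-3.14, 3.14]. Speed limits (rad/s): [2.22, 2.22, 2.79, 3.14, 3.14, 3.14].

## Interface

Orientations are given as a 3x3 rotation matrix whose columns are the frame's x, y, z axes.
In Python, from plant import robot gives the robot as it stands. The module is installed in compiled form; this text tells all that it offers.
- The arm moves only by the shell command python3 -m jog 'ROWS' [FORCE]. ROWS is JSON, a list of rows, each a list of 3 entries, a list of its own where there are three numbers: the shift along the tool's x, y, z in m, then the turn, a rotation vector about the tool's x, y, z in degrees, then the finger opening in m, from 0 to 0.0854. In form: [[[x, y, z], [wx, wy, wz], grip], ...]. A call has 1 to 20 rows; each row is the pose to reach, as a shift and turn from the pose commanded when the call began, along the tool's axes at that moment; what a row does not reach only later rows make up. A row lasts 1/8 s, in which the tool goes at most 62.5 mm and 10.7 degrees, less where a joint would pass 70% of its speed; a pose out of reach is approached as far as the arm can. A call with a gripper value outside its range is refused whole. The fingers move at their own pace and stop on an object; FORCE is the grip in N (left out, the last holds). Time passes only in rows, so rows that repeat a pose let the fingers close. It gives the time, the measured TCP pose, the force and the opening at its end, in the units of the state.
- robot.read_state(): the state, without advancing time (a new reading comes with each control period).
- robot.snapshot(name): name is "scene" or "top" or "wrist"; returns a dict with "img" (384x512x3 uint8, red, green, blue), "fx", "fy", "cx", "cy" (pixels), "dist" ([k1, k2, p1, p2, k3] as OpenCV has them; the pictures are not rectified), "rvec" (rotation vector, rad) and "tvec" (3), from world to camera coordinates, as OpenCV has them. Camera axes: x right, y down, z forward; pixel columns grow to the right and rows downward; lengths in mm; the calibration is good to about 2 mm. A picture is of the moment at which its call begins. There is no depth.
- robot.close_job(): hands the job in, once; it reports no verdict.
The state is a dict: "t": time; "joint_positions": joint angles; "joint_velocities": joint speeds; "joint_torque": joint torques, N m; "tcp_pos": TCP position; "orientation": TCP orientation; "contact_force": force on the tool from outside, world axes, zero at the start; "torque": the same for the moment, N m; "finger_gap": finger opening in mm.
Only numpy, scipy, OpenCV 4.12 (cv2) and the standard library are available. Lean on these libraries where they do the work, as an engineer would, in place of code of your own. Each camera call takes 0.05 s, during which the arm holds its last target.

## Working session

There is one attempt and no reset: what is moved stays moved. The work goes in short steps, Python scripts to look and compute and a shell command to move; the robot and the scene stay as the last step left them, time stands still between calls to the robot, and variables do not carry over. Pictures are saved under pics/ and viewed, and the job is handed in when it is done.

```bash
mkdir -p pics; ls
python3 - <<'E'
from plant import robot
import cv2,numpy as np
print(robot.pinch_z)
s=robot.read_state()
print(s)
for n in ["scene","top","wrist"]:
    d=robot.snapshot(n)
    cv2.imwrite(f"pics/{n}0.png",d["img"][:,:,::-1])
    R=cv2.Rodrigues(np.array(d["rvec"],float))[0]
    print(n,d["fx"],d["cx"],d["cy"],d["dist"],-R.T@np.array(d["tvec"]).ravel(),R.tolist())
E
```

```text
pics
18.700000000000003
{'t': 0.0, 'joint_positions': array([-1.46762916e+00,  2.59188444e-01,  2.07370234e-02,  1.33367355e+00,
        3.32462124e-05,  1.41821108e+00]), 'joint_velocities': array([ 1.12714285e-03, -9.86596536e-05, -1.62679147e-04, -1.35299295e-04,
       -3.53254300e-04, -2.31533788e-04]), 'joint_torque': array([-1.08939596e-03, -5.55636334e+01,  3.44526458e+01,  1.37140369e-02,
       -1.40272459e-04, -4.90703243e-06]), 'tcp_pos': array([ 139.11909113, -531.82492437,  230.65845724]), 'orientation': array([[ 2.52973338e-01, -9.67473245e-01, -1.03759836e-04],
       [-9.67472366e-01, -2.52973250e-01,  1.32500208e-03],
       [-1.30815252e-03, -2.34805424e-04, -9.99999117e-01]]), 'contact_force': array([-0.10493788,  0.50499279,  0.51575169]), 'torque': array([ 0.02173448,  0.00773122, -0.01600725]), 'finger_gap': 85.25855931907951}
scene 481.37311276577947 259.95529523234876 191.23629556069997 [-0.01931954  0.          0.          0.          0.        ] [1077.34946357  556.69218882 1312.87909773] [[-0.7339288988879131, 0.6791184168712809, 0.012105669887305132], [0.
[... 159 characters left out ...]
002497 192.69070221524242 [-0.01214657  0.          0.          0.          0.        ] [ 431.5122459    36.72537326 1271.35273115] [[0.017625029312906437, -0.9997849126552059, -0.010931000354112305], [-0.9934376067857451, -0.01627535307108996, -0.1132114583698253], [0.11300920212766086, 0.012854622103888526, -0.9935107845036387]]
wrist 308.71604989785925 249.0460409296721 192.46268951301894 [-0.03164249  0.          0.          0.          0.        ] [ 213.83473936 -512.27488486  372.92572082] [[0.2534170287124974, -0.9673571099963226, 0.00017691266747221768], [-0.9212829394407412, -0.24129127379525694, 0.3049856827552566], [-0.29498738117749546, -0.07745155214600256, -0.9523569194457602]]
```

View pics/scene0.png

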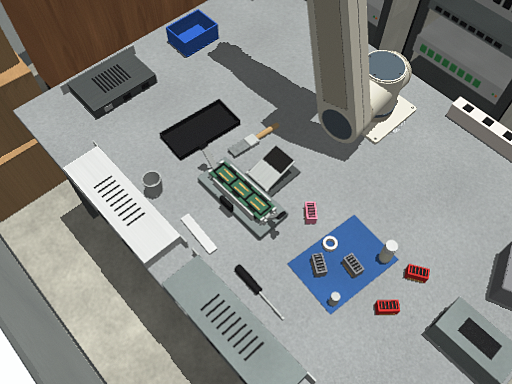

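View pics/top0.png

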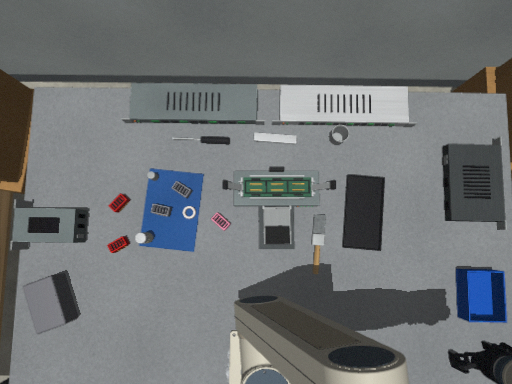

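View pics/wrist0.png

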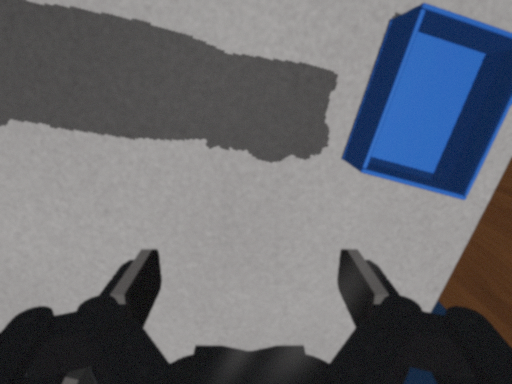

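The grey-and-black modules are at top pixels (181,188) and (160,210) on the blue mat. The look-alikes are the red blocks at (120,202) and (119,244) and the pink one at (221,222), and I'll leave those alone. The tester is around (277,187), with the treadle at (277,235) and the tray at (363,212). Next I'll crop closer and measure.

```bash
cat > h.py <<'E'
from plant import robot
import cv2,numpy as np
def snap(n): 
    d=robot.snapshot(n); d["R"]=cv2.Rodrigues(np.array(d["rvec"],float))[0]; d["t"]=np.array(d["tvec"],float).ravel()
    d["K"]=np.array([[d["fx"],0,d["cx"]],[0,d["fy"],d["cy"]],[0,0,1.]]); d["D"]=np.array(d["dist"],float); return d
def ray(d,p):
    u=cv2.undistortPoints(np.array([[p]],float),d["K"],d["D"])[0,0]
    v=d["R"].T@np.array([u[0],u[1],1]); return -d["R"].T@d["t"], v/np.linalg.norm(v)
def onplane(d,p,z):
    c,v=ray(d,p); return c+v*(z-c[2])/v[2]
def proj(d,P): return cv2.projectPoints(np.array(P,float).reshape(-1,3),d["R"],d["t"],d["K"],d["D"])[0].reshape(-1,2)
def tri(d1,p1,d2,p2):
    c1,v1=ray(d1,p1);c2,v2=ray(d2,p2)
    A=np.array([v1,-v2]).T; s=np.linalg.lstsq(A,c2-c1,rcond=None)[0]
    a=c1+s[0]*v1;b=c2+s[1]*v2; return (a+b)/2,np.linalg.norm(a-b)
def save(d,name,box=None,k=1):
    im=d["img"][:,:,::-1]
    if box: im=im[box[1]:box[3],box[0]:box[2]]
    cv2.imwrite("pics/"+name,cv2.resize(im,None,fx=k,fy=k,interpolation=cv2.INTER_CUBIC))
E
python3 - <<'E'
from h import *
d=snap("top")
save(d,"top_a.png",(100,140,400,270),2.6)
save(d,"top_mat.png",(100,160,240,260),5)
d=snap("scene")
save(d,"sc_a.png",(190,130,300,240),5)
E
```

```text
(no output)
```

View pics/top_a.png

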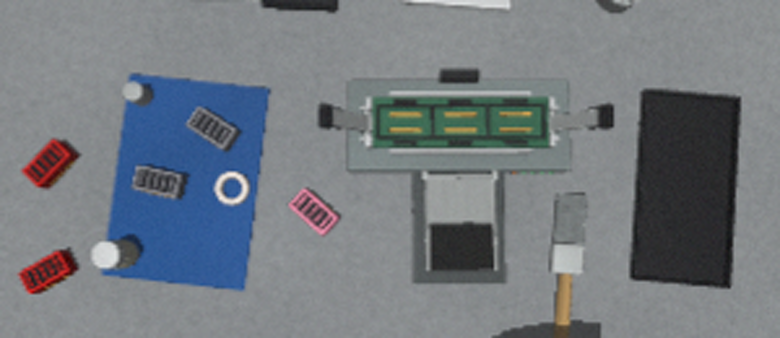

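View pics/top_mat.png

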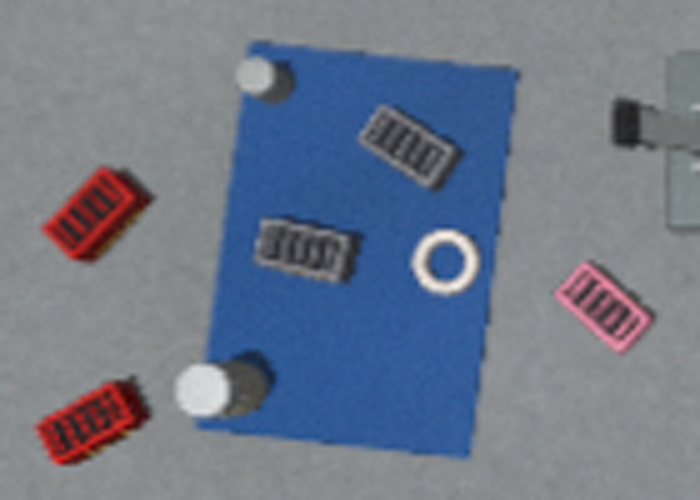

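View pics/sc_a.png

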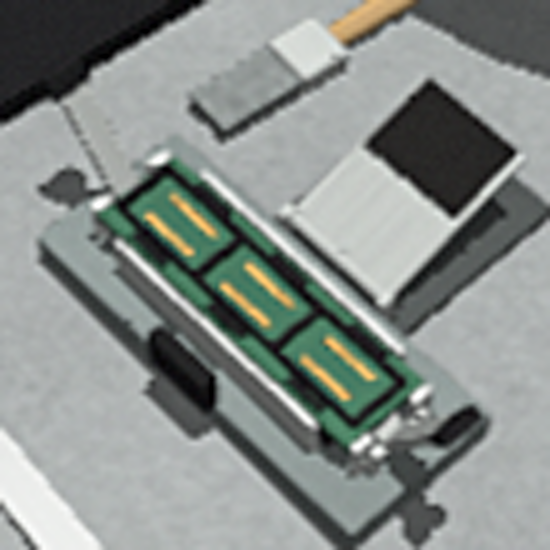

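Run:
```python
from h import *
d=snap("top"); h=cv2.cvtColor(d["img"],cv2.COLOR_RGB2HSV); g=h[:,:,2]
def blob(m,z,name,box,amin=10):
    mm=np.zeros_like(m);x0,y0,x1,y1=box;mm[y0:y1,x0:x1]=m[y0:y1,x0:x1]
    cs,_=cv2.findContours(mm,cv2.RETR_EXTERNAL,cv2.CHAIN_APPROX_NONE)
    for c in sorted(cs,key=cv2.contourArea,reverse=True)[:4]:
        if cv2.contourArea(c)<amin: continue
        r=cv2.minAreaRect(c); b=cv2.boxPoints(r); w=np.array([onplane(d,p,z) for p in b])
        c0=w.mean(0); e=w[1]-w[0]; f=w[2]-w[1]
        if np.linalg.norm(f)>np.linalg.norm(e): e=f; f=w[1]-w[0]
        print(name,np.round(r[0],1),"world",np.round(c0,1),"L",np.linalg.norm(e).round(),"W",np.linalg.norm(f).round(),"ang",np.degrees(np.arctan2(e[1],e[0])).round(1)%180)
blob(cv2.inRange(h,(50,80,30),(80,255,255)),60,"green",(230,160,330,210),200)
blob(cv2.inRange(h,(15,90,100),(35,255,255)),55,"gold",(230,160,330,210),5)
blob(cv2.inRange(h,(100,120,60),(125,255,255)),2,"mat",(120,150,220,260),500)
blob(cv2.inRange(h,(0,0,0),(180,255,60)),24,"tray",(335,165,400,260),500)
blob(cv2.inRange(h,(0,0,0),(180,255,60)),67,"pad",(255,215,300,250),50)
blob(cv2.inRange(h,(0,0,0),(180,255,60)),100,"tip",(215,170,240,200),20)
blob(cv2.inRange(h,(0,0,0),(180,255,60)),100,"tip",(320,170,340,200),20)
# modules: non-blue inside mat
nb=cv2.bitwise_not(cv2.inRange(h,(95,110,40),(130,255,255)))
blob(nb,38,"mod",(150,176,194,224),60)
```

```text
gold [298.  189.5] world [ 583.  -100.5   55. ] L 40.0 W 3.0 ang 90.9
gold [276.5 189.5] world [581.9 -29.3  55. ] L 36.0 W 3.0 ang 90.9
gold [255.5 189.5] world [580.7  40.4  55. ] L 37.0 W 3.0 ang 90.9
gold [276.5 183.5] world [602.  -29.1  55. ] L 37.0 W 3.0 ang 90.9
mat [171.3 209.6] world [514.2 330.3   2. ] L 270.0 W 192.0 ang 176.0
tray [363.5 212.3] world [ 514.3 -325.1   24. ] L 249.0 W 130.0 ang 176.0
pad [277.5 234.5] world [433.6 -33.3  67. ] L 75.0 W 55.0 ang 91.0
tip [225.  184.5] world [589.8 138.2 100. ] L 23.0 W 13.0 ang 1.4000000000000057
tip [332.5 184.5] world [ 595.3 -205.5  100. ] L 23.0 W 16.0 ang 179.5
mod [160.7 209.7] world [509.5 357.5  38. ] L 68.0 W 34.0 ang 77.0
mod [181.4 188.9] world [580.8 290.6  38. ] L 67.0 W 34.0 ang 57.5
mod [187.5 212. ] world [503.2 267.   38. ] L 40.0 W 37.0 ang 2.0
```

```bash
cat >> h.py <<'E'
from scipy.spatial.transform import Rotation as Ro
def plan(P,yaw,maxmm=45):
    s=robot.read_state();R=s["orientation"];c,n=np.cos(np.radians(yaw)),np.sin(np.radians(yaw))
    T=np.array([[c,n,0],[n,-c,0],[0,0,-1]])
    dp=R.T@(np.array(P,float)-s["tcp_pos"]); w=Ro.from_matrix(R.T@T).as_rotvec(degrees=True)
    print("shift m",np.round(dp/1000,4),"turn",np.round(w,2),"rows>=",int(max(np.ceil(np.linalg.norm(dp)/maxmm),np.ceil(np.linalg.norm(w)/9))))
def st():
    s=robot.read_state();R=s["orientation"]
    print("t",round(s["t"],2),"tcp",np.round(s["tcp_pos"],1),"yaw",np.degrees(np.arctan2(R[1,0],R[0,0])).round(2),"tilt",np.round(R[:2,2],4),"F",np.round(s["contact_force"],1),"gap",round(s["finger_gap"],1),"q",np.round(s["joint_positions"],2))
E
python3 -c "
from h import *
plan([426,-32.5,231],0.9)"
```

```text
shift m [-4.107e-01 -4.039e-01  3.000e-04] turn [-2.000e-02  2.000e-02 -7.625e+01] rows>= 13
```

```bash
python3 -m jog '[[[-0.04,-0.04,0],[0,0,-7.6],0.04],[[-0.08,-0.08,0],[0,0,-15.2],0],[[-0.12,-0.12,0],[0,0,-22.8],0],[[-0.16,-0.158,0],[0,0,-30.4],0],[[-0.20,-0.197,0],[0,0,-38],0],[[-0.24,-0.236,0],[0,0,-45.6],0],[[-0.28,-0.275,0],[0,0,-53.2],0],[[-0.32,-0.315,0],[0,0,-60.8],0],[[-0.36,-0.354,0],[0,0,-68.4],0],[[-0.395,-0.388,0],[0,0,-74],0],[[-0.411,-0.404,0],[0,0,-76.2],0],[[-0.411,-0.404,0],[0,0,-76.2],0],[[-0.411,-0.404,0],[0,0,-76.2],0]]' 40
python3 - <<'E'
from h import *
st()
d=snap("wrist"); save(d,"w1.png")
d=snap("top"); save(d,"t1.png",(200,130,400,280),3.5)
E
```

```text
t: 1.92
tcp_pos: [425.7, -32.6, 231.2]
orientation: [[1.0, 0.014, -0.0], [0.014, -1.0, -0.0], [-0.0, 0.0, -1.0]]
contact_force: [0.6, 0.0, -0.6]
finger_gap: 0.1
t 1.93 tcp [425.7 -32.6 231.2] yaw 0.82 tilt [-0.0003 -0.0002] F [ 0.6  0.  -0.6] gap 0.1 q [-0.27  0.05 -0.24  1.29 -0.    1.28]
```

View pics/w1.png

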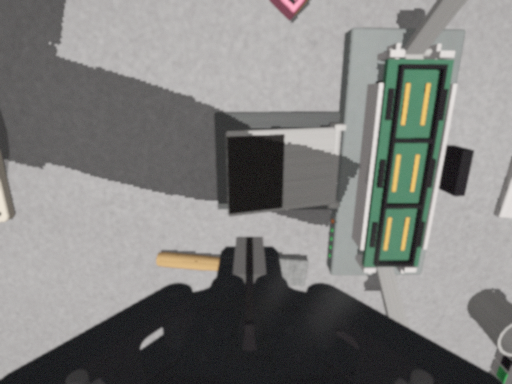

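View pics/t1.png

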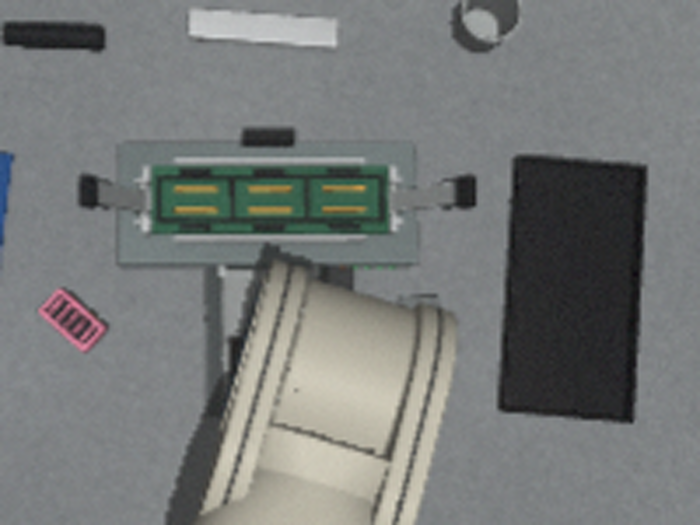

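```bash
cat >> h.py <<'E'
def golds(d,z):
    h=cv2.cvtColor(d["img"],cv2.COLOR_RGB2HSV); m=cv2.inRange(h,(15,90,100),(30,255,255))
    n,_,s,c=cv2.connectedComponentsWithStats(m)
    o=[]
    for i in range(1,n):
        if s[i,4]>25:
            w=onplane(d,c[i],z); o.append(w)
            print(np.round(c[i],1),s[i,4],np.round(w,1))
    return o
def darks(d,box,z,thr=60):
    g=d["img"].max(2); m=(g<thr).astype(np.uint8)*255; k=np.zeros_like(m);k[box[1]:box[3],box[0]:box[2]]=m[box[1]:box[3],box[0]:box[2]]
    cs,_=cv2.findContours(k,cv2.RETR_EXTERNAL,cv2.CHAIN_APPROX_NONE); c=max(cs,key=cv2.contourArea)
    M=cv2.moments(c);p=(M["m10"]/M["m00"],M["m01"]/M["m00"]); b=cv2.boxPoints(cv2.minAreaRect(c))
    print("dark",np.round(p,1),cv2.contourArea(c),np.round(onplane(d,p,z),1),"box",[np.round(onplane(d,q,z)[:2]).tolist() for q in b])
E
python3 - <<'E'
from h import *
d=snap("wrist"); golds(d,62); darks(d,(222,125,286,225),64,45)
t=snap("top")
darks(t,(218,175,237,192),105);darks(t,(325,175,340,192),105)
E
```

```text
[405.  103.1] 225 [576.7  38.8  62. ]
[425. 103.] 229 [596.6  39.4  62. ]
[395.9 172.1] 186 [578.4 -30.8  62. ]
[414.5 172.1] 181 [598.2 -30.4  62. ]
[387.2 232.9] 153 [ 579.9 -100.5   62. ]
[404.9 232.6] 158 [ 599.8 -100.    62. ]
[188.3 260.5] 804 [ 356.7 -137.9   62. ]
dark [254.5 172.7] 3669.0 [430.5 -33.   64. ] box [[403.0, 4.0], [457.0, 5.0], [461.0, -75.0], [403.0, -76.0]]
dark [225.  184.2] 30.0 [589.9 137.9 105. ] box [[603.0, 145.0], [604.0, 132.0], [578.0, 131.0], [578.0, 144.0]]
dark [332.6 184.4] 35.0 [ 594.9 -204.7  105. ] box [[583.0, -196.0], [609.0, -197.0], [609.0, -213.0], [584.0, -212.0]]
```

```bash
python3 -m jog '[[[-0.001,0,0.04],[0,0,0.4],0],[[-0.002,0,0.09],[0,0,0.5],0],[[-0.002,0,0.13],[0,0,0.5],0],[[-0.002,0,0.15],[0,0,0.5],0],[[-0.002,0,0.158],[0,0,0.5],0],[[-0.002,0,0.163],[0,0,0.5],0],[[-0.002,0,0.168],[0,0,0.5],0],[[-0.002,0,0.172],[0,0,0.5],0],[[-0.002,0,0.176],[0,0,0.5],0],[[-0.002,0,0.179],[0,0,0.5],0],[[-0.002,0,0.182],[0,0,0.5],0],[[-0.002,0,0.182],[0,0,0.5],0]]'
```

```text
t: 3.62
tcp_pos: [423.9, -32.4, 49.7]
orientation: [[1.0, 0.006, 0.0], [0.006, -1.0, -0.001], [0.0, 0.001, -1.0]]
contact_force: [-4.2, -0.6, 8.8]
finger_gap: 0.2
```

```bash
python3 -m jog '[[[0,0,0.002],[0,0,0],0],[[0,0,0.004],[0,0,0],0],[[0,0,0.005],[0,0,0],0],[[0,0,0.006],[0,0,0],0],[[0,0,0.007],[0,0,0],0],[[0,0,0.007],[0,0,0],0]]'
python3 -m jog '[[[0,0,0.001],[0,0,0],0],[[0,0,0.0015],[0,0,0],0],[[0,0,0.0015],[0,0,0],0]]'
```

```text
t: 4.38
tcp_pos: [423.2, -32.4, 42.7]
orientation: [[1.0, 0.006, -0.001], [0.006, -1.0, -0.001], [-0.001, 0.001, -1.0]]
contact_force: [-6.8, -0.2, 10.3]
finger_gap: -0.1
t: 4.75
tcp_pos: [423.4, -32.4, 41.3]
orientation: [[1.0, 0.006, -0.001], [0.006, -1.0, -0.001], [-0.001, 0.001, -1.0]]
contact_force: [-6.6, -0.4, 10.7]
finger_gap: 0.4
```

Still following the spring curve, so I'll press on until the force jumps.

```bash
python3 -m jog '[[[0,0,0.001],[0,0,0],0],[[0,0,0.002],[0,0,0],0],[[0,0,0.003],[0,0,0],0],[[0,0,0.003],[0,0,0],0]]'
```

```text
t: 5.25
tcp_pos: [423.4, -32.4, 40.1]
orientation: [[1.0, 0.006, 0.001], [0.006, -1.0, -0.001], [0.001, 0.001, -1.0]]
contact_force: [-15.9, 1.7, 41.4]
finger_gap: 0.2
```

At the stop: the force rose to 41 N while z stalled. Hold for about 1.1 s, slightly eased, then release.

```bash
python3 -m jog '[[[0,0,-0.0005],[0,0,0],0],[[0,0,-0.0005],[0,0,0],0],[[0,0,-0.0005],[0,0,0],0],[[0,0,-0.0005],[0,0,0],0],[[0,0,-0.0005],[0,0,0],0],[[0,0,-0.0005],[0,0,0],0],[[0,0,-0.0005],[0,0,0],0],[[0,0,-0.0005],[0,0,0],0]]'
python3 -m jog '[[[0,0,-0.003],[0,0,0],0],[[0,0,-0.008],[0,0,0],0],[[0,0,-0.014],[0,0,0],0],[[0,0,-0.022],[0,0,0],0],[[0,0,-0.035],[0,0,0],0],[[0,0,-0.07],[0,0,0],0],[[0,0,-0.12],[0,0,0],0],[[0,0,-0.17],[0,0,0],0.04],[[0,0,-0.19],[0,0,0],0.08],[[0,0,-0.19],[0,0,0],0.085]]'
python3 -c "
from h import *
plan([480,325,230],-45)"
```

```text
t: 6.25
tcp_pos: [423.5, -32.4, 40.3]
orientation: [[1.0, 0.006, 0.001], [0.006, -1.0, -0.001], [0.001, 0.001, -1.0]]
contact_force: [-12.8, 1.5, 36.0]
finger_gap: -0.1
t: 7.5
tcp_pos: [424.1, -32.3, 229.6]
orientation: [[1.0, 0.006, 0.002], [0.006, -1.0, -0.001], [0.002, 0.001, -1.0]]
contact_force: [-0.1, 0.1, -0.6]
finger_gap: 54.6
shift m [ 0.0582 -0.357  -0.0006] turn [-0.   -0.11 45.36] rows>= 9
```

```bash
python3 -c "
from h import *
plan([495,245,225],-32)"
```

```text
shift m [ 0.0727 -0.2769  0.0045] turn [ 1.000e-02 -1.100e-01  3.236e+01] rows>= 7
```

```bash
python3 -m jog '[[[0.008,-0.03,0],[0,0,3.5],0.085],[[0.019,-0.07,0],[0,0,8],0.085],[[0.03,-0.115,0.002],[0,0,13],0.085],[[0.042,-0.16,0.003],[0,0,18.5],0.085],[[0.054,-0.205,0.004],[0,0,24],0.085],[[0.066,-0.25,0.004],[0,0,29],0.085],[[0.073,-0.277,0.004],[0,0,32.4],0.085],[[0.073,-0.277,0.004],[0,0,32.4],0.085],[[0.073,-0.277,0.004],[0,0,32.4],0.085]]'
python3 - <<'E'
from h import *
st()
d=snap("wrist"); save(d,"w2.png")
E
```

```text
t: 8.62
tcp_pos: [494.6, 244.6, 223.2]
orientation: [[0.848, -0.53, -0.002], [-0.53, -0.848, -0.001], [-0.001, 0.002, -1.0]]
contact_force: [-0.8, -0.5, -0.6]
finger_gap: 85.0
t 8.62 tcp [494.6 244.6 223.2] yaw -31.99 tilt [-0.0021 -0.001 ] F [-0.8 -0.5 -0.6] gap 85.0 q [ 0.31  0.27  0.01  1.32 -0.    2.44]
```

View pics/w2.png

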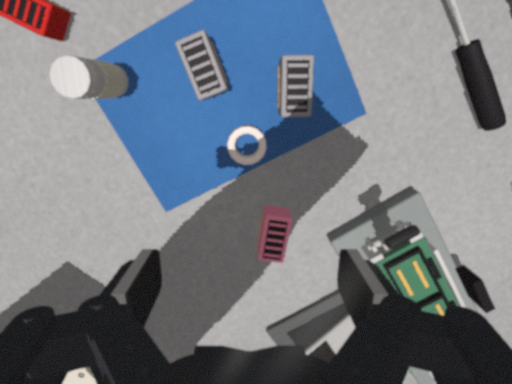

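```bash
cat >> h.py <<'E'
def mods(d,boxes,z,thr=150):
    h=cv2.cvtColor(d["img"],cv2.COLOR_RGB2HSV)
    m=((h[:,:,1]<50)&(h[:,:,2]>thr)).astype(np.uint8)*255
    for b in boxes:
        k=np.zeros_like(m);k[b[1]:b[3],b[0]:b[2]]=m[b[1]:b[3],b[0]:b[2]]
        k=cv2.morphologyEx(k,cv2.MORPH_CLOSE,np.ones((5,5),np.uint8))
        c=max(cv2.findContours(k,cv2.RETR_EXTERNAL,cv2.CHAIN_APPROX_NONE)[0],key=cv2.contourArea)
        r=cv2.minAreaRect(c);w=np.array([onplane(d,p,z) for p in cv2.boxPoints(r)])
        e=w[1]-w[0];f=w[2]-w[1]
        if np.linalg.norm(f)>np.linalg.norm(e): e,f=f,e
        a=np.degrees(np.arctan2(e[1],e[0]))%180
        print("mod px",np.round(r[0],1),"world",np.round(w.mean(0),1),"L",np.linalg.norm(e).round(1),"W",np.linalg.norm(f).round(1),"long ang",a.round(1),"jaw yaw",round(a-90,1))
E
python3 - <<'E'
from h import *
d=snap("wrist"); save(d,"w2c.png",(160,20,330,130),4.5)
for t in (120,150,170): mods(d,[(170,25,235,105),(272,50,320,122)],38,t)
E
```

```text
mod px [200.8  64.9] world [509. 358.  38.] L 59.2 W 31.6 long ang 80.3 jaw yaw -9.7
mod px [294.5  85.5] world [577.9 292.   38. ] L 58.7 W 34.4 long ang 61.3 jaw yaw -28.7
mod px [200.   64.7] world [508.5 358.6  38. ] L 58.3 W 30.3 long ang 80.3 jaw yaw -9.7
mod px [297.   85.5] world [580.1 290.6  38. ] L 58.7 W 29.5 long ang 61.3 jaw yaw -28.7
mod px [200.   64.8] world [508.5 358.6  38. ] L 55.7 W 27.3 long ang 79.6 jaw yaw -10.4
mod px [296.5  85.5] world [579.7 291.   38. ] L 54.8 W 26.6 long ang 61.2 jaw yaw -28.8
```

View pics/w2c.png

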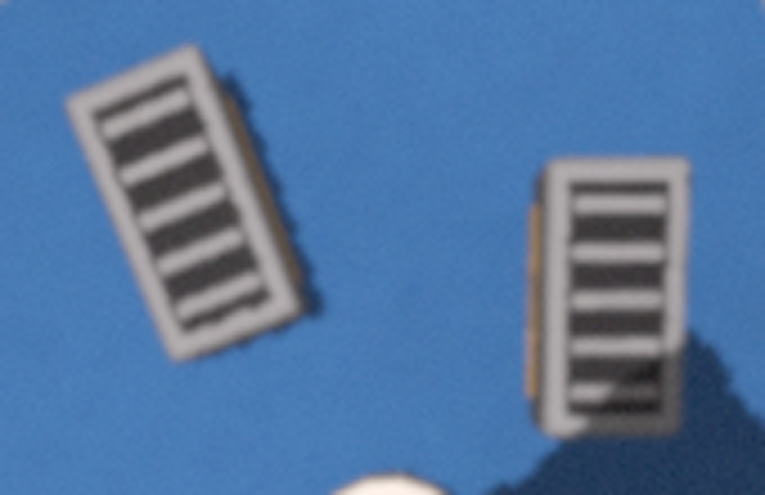

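```bash
python3 -c "
from h import *
plan([580,291,80],-29);plan([580,291,10.5],-29)"
```

```text
shift m [ 0.0473 -0.0849  0.1439] turn [ 0.05  0.03 -3.07] rows>= 4
shift m [ 0.0473 -0.085   0.2134] turn [ 0.05  0.03 -3.07] rows>= 6
```

```bash
python3 -m jog '[[[0.02,-0.035,0.02],[0,0,-1],0.06],[[0.04,-0.07,0.05],[0,0,-2],0.06],[[0.0473,-0.085,0.09],[0,0,-3],0.06],[[0.0473,-0.085,0.13],[0,0,-3],0.06],[[0.0473,-0.085,0.145],[0,0,-3],0.06],[[0.0473,-0.085,0.145],[0,0,-3],0.06]]'
python3 - <<'E'
from h import *
st()
d=snap("wrist"); save(d,"w3.png")
E
```

```text
t: 9.48
tcp_pos: [580.2, 291.4, 79.3]
orientation: [[0.874, -0.486, -0.001], [-0.486, -0.874, -0.0], [-0.001, 0.001, -1.0]]
contact_force: [0.2, -0.8, 0.2]
finger_gap: 60.3
t 9.47 tcp [580.2 291.4  79.3] yaw -29.08 tilt [-0.001  -0.0004] F [ 0.2 -0.8  0.2] gap 60.3 q [ 0.34  0.5   0.    1.07 -0.    2.41]
```

View pics/w3.png

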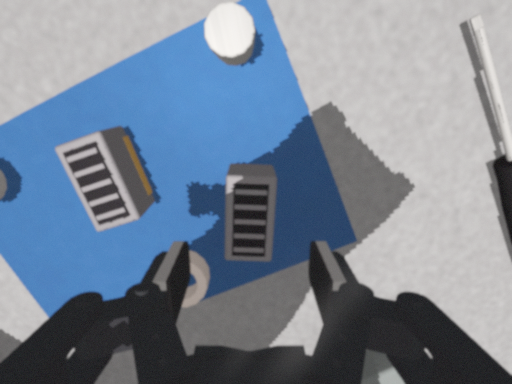

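```bash
python3 -m jog '[[[0,0,0.03],[0,0,0],0.06],[[0,0,0.055],[0,0,0],0.06],[[0,0,0.069],[0,0,0],0.06],[[0,0,0.069],[0,0,0],0.06],[[0,0,0.069],[0,0,0],0.02],[[0,0,0.069],[0,0,0],0.02],[[0,0,0.069],[0,0,0],0.02],[[0,0,0.069],[0,0,0],0.02],[[0,0,0.069],[0,0,0],0.02]]' 40
python3 -m jog '[[[0,0,-0.01],[0,0,0],0.02],[[0,0,-0.04],[0,0,0],0.02],[[0,0,-0.08],[0,0,0],0.02],[[0,0,-0.12],[0,0,0],0.02],[[0,0,-0.15],[0,0,0],0.02],[[0,0,-0.15],[0,0,0],0.02]]'
python3 - <<'E'
from h import *
st()
d=snap("wrist"); save(d,"w4.png")
plan([589,-30,160],1.2)
E
```

```text
t: 10.65
tcp_pos: [581.3, 292.4, 11.8]
orientation: [[0.874, -0.485, 0.002], [-0.485, -0.874, 0.001], [0.002, -0.002, -1.0]]
contact_force: [-0.7, 0.8, 5.8]
finger_gap: 31.9
t: 11.4
tcp_pos: [581.5, 292.5, 163.4]
orientation: [[0.874, -0.485, 0.005], [-0.485, -0.874, 0.002], [0.003, -0.004, -1.0]]
contact_force: [0.4, 0.2, -1.7]
finger_gap: 31.6
t 11.4 tcp [581.5 292.5 163.4] yaw -29.04 tilt [0.0046 0.0016] F [ 0.4  0.2 -1.7] gap 31.6 q [0.34 0.45 0.14 1.26 0.   2.41]
shift m [0.1636 0.2777 0.0011] turn [ -0.06  -0.1  -30.24] rows>= 8
```

View pics/w4.png

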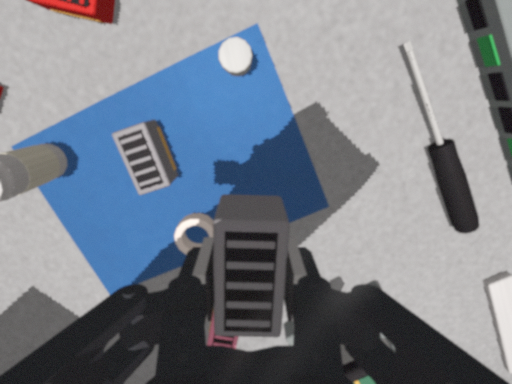

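```bash
cat >> h.py <<'E'
def held(d,box,dz,thr=85):
    s=robot.read_state(); z=s["tcp_pos"][2]+dz
    # corners of top ribs panel by hand box: report world->tool for box corners
    for p in box:
        w=onplane(d,p,z); print(p,"tool",np.round(s["orientation"].T@(w-s["tcp_pos"]),1))
E
python3 - <<'E'
from h import *
d=snap("wrist"); save(d,"w4c.png",(190,180,320,350),3.4)
held(d,[(217,231),(287,231),(215,335),(282,335)],26)
E
```

```text
(217, 231) tool [-13.7 -23.4 -26. ]
(287, 231) tool [ 15.5 -23.4 -26. ]
(215, 335) tool [-16.4  30.6 -26. ]
(282, 335) tool [ 15.3  30.6 -26. ]
```

View pics/w4c.png

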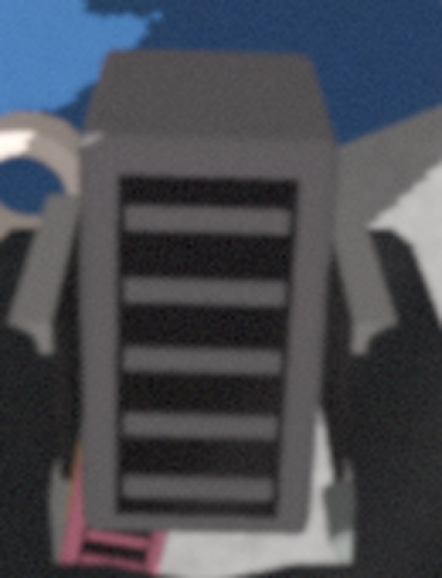

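Run:
```python
from h import *
d=snap("wrist")
held(d,[(213.5,221.7),(289,221.7),(216,335),(280.6,335)],26)
```

```text
(213.5, 221.7) tool [-15.1 -27.7 -26. ]
(289, 221.7) tool [ 15.9 -27.7 -26.1]
(216, 335) tool [-16.   30.2 -25.9]
(280.6, 335) tool [ 14.4  30.3 -26. ]
```

```bash
python3 -c "
from h import *
plan([589,-99,165],1.2)"
```

```text
shift m [ 0.1977  0.3374 -0.0055] turn [  0.05   0.08 -30.25] rows>= 9
```

```bash
python3 -m jog '[[[0.015,0.025,-0.002],[0,0,-2],0.02],[[0.035,0.06,-0.004],[0,0,-5.5],0.02],[[0.059,0.1,-0.005],[0,0,-9],0.02],[[0.082,0.14,-0.005],[0,0,-12.5],0.02],[[0.105,0.18,-0.005],[0,0,-16],0.02],[[0.129,0.22,-0.005],[0,0,-19.7],0.02],[[0.152,0.26,-0.005],[0,0,-23.3],0.02],[[0.176,0.3,-0.005],[0,0,-27],0.02],[[0.191,0.326,-0.005],[0,0,-29],0.02],[[0.1977,0.3374,-0.005],[0,0,-30.25],0.02],[[0.1977,0.3374,-0.005],[0,0,-30.25],0.02],[[0.1977,0.3374,-0.005],[0,0,-30.25],0.02]]'
python3 - <<'E'
from h import *
st()
d=snap("wrist"); save(d,"w5.png"); golds(d,61)
E
```

```text
t: 13.05
tcp_pos: [589.2, -98.2, 164.5]
orientation: [[1.0, 0.021, -0.001], [0.021, -1.0, 0.001], [-0.001, -0.001, -1.0]]
contact_force: [0.5, -0.0, -1.7]
finger_gap: 31.4
t 13.05 tcp [589.2 -98.2 164.5] yaw 1.19 tilt [-0.0014  0.0007] F [ 0.5 -0.  -1.7] gap 31.4 q [-0.31  0.37  0.01  1.21  0.    1.24]
[238.7  18.8] 300 [578.1  31.   61. ]
[266.8  18.7] 261 [598.2  31.5  61. ]
[239.4 107.6] 321 [579.4 -30.6  61. ]
[265.1 108.8] 350 [599.2 -31.1  61. ]
[240.  183.1] 114 [580.6 -91.1  61. ]
[264.  183.5] 116 [600.5 -91.   61. ]
[ 32.1 235.8] 1112 [ 395.6 -143.8   61. ]
```

View pics/w5.png

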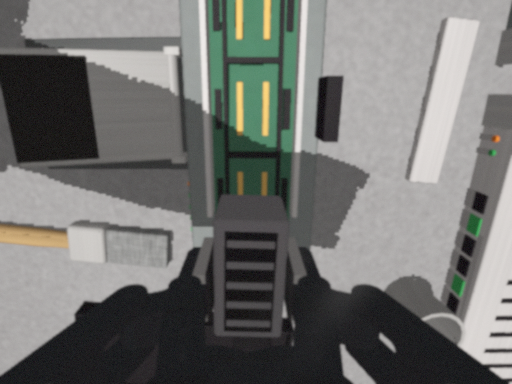

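```bash
python3 -m jog '[[[0.001,0.0008,0.02],[0,0,0],0.02],[[0.0018,0.0014,0.05],[0,0,0],0.02],[[0.0018,0.0014,0.07],[0,0,0],0.02],[[0.0018,0.0014,0.08],[0,0,0],0.02],[[0.0018,0.0014,0.084],[0,0,0],0.02],[[0.0018,0.0014,0.088],[0,0,0],0.02],[[0.0018,0.0014,0.09],[0,0,0],0.02],[[0.0018,0.0014,0.09],[0,0,0],0.02]]'
```

```text
t: 14.1
tcp_pos: [591.4, -100.3, 75.5]
orientation: [[1.0, 0.021, 0.0], [0.021, -1.0, -0.0], [0.0, 0.0, -1.0]]
contact_force: [-0.2, -0.0, -0.2]
finger_gap: 31.4
```

Run:
```python
from h import *
st()
d=snap("wrist"); save(d,"w6.png");
```

```text
t 14.1 tcp [ 591.4 -100.3   75.5] yaw 1.2 tilt [ 0.0003 -0.0001] F [-0.2 -0.  -0.2] gap 31.4 q [-0.31  0.43 -0.14  1.01 -0.    1.24]
```

View pics/w6.png

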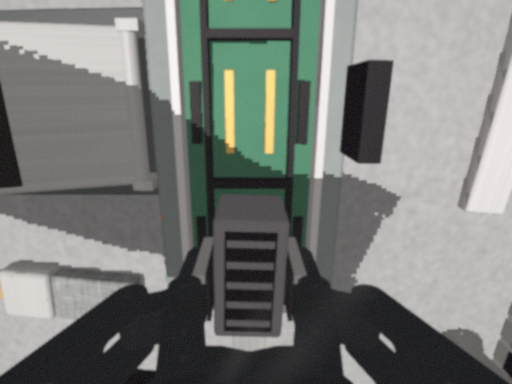

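```bash
python3 -m jog '[[[0,-0.0005,0.001],[0,0,0],0.02],[[0,-0.0005,0.002],[0,0,0],0.02],[[0,-0.0005,0.003],[0,0,0],0.02],[[0,-0.0005,0.003],[0,0,0],0.02]]'
```

```text
t: 14.65
tcp_pos: [591.3, -99.7, 72.2]
orientation: [[1.0, 0.021, -0.0], [0.021, -1.0, 0.0], [-0.0, -0.0, -1.0]]
contact_force: [-0.2, -0.1, -1.9]
finger_gap: 31.2
```

```bash
python3 -m jog '[[[0,0,0.001],[0,0,0],0.02],[[0,0,0.002],[0,0,0],0.02],[[0,0,0.002],[0,0,0],0.02]]'
```

```text
t: 15.02
tcp_pos: [591.4, -99.7, 70.3]
orientation: [[1.0, 0.021, 0.0], [0.021, -1.0, 0.0], [0.0, -0.0, -1.0]]
contact_force: [-0.6, 0.6, -0.4]
finger_gap: 31.8
```

```bash
python3 -m jog '[[[0,0,0.001],[0,0,0],0.02],[[0,0,0.001],[0,0,0],0.02],[[0,0,0.001],[0,0,0],0.05],[[0,0,0.001],[0,0,0],0.05],[[0,0,0.001],[0,0,0],0.05],[[0,0,-0.01],[0,0,0],0.05],[[0,0,-0.04],[0,0,0],0.06],[[0,-0.01,-0.08],[0,0,0],0.06],[[0,-0.03,-0.11],[0,0,0],0.06],[[0,-0.03,-0.11],[0,0,0],0.06]]'
python3 - <<'E'
from h import *
st()
d=snap("top"); save(d,"t2.png",(200,130,400,280),3.5)
plan([520,250,225],-12)
E
```

```text
t: 16.27
tcp_pos: [591.8, -69.0, 183.6]
orientation: [[1.0, 0.022, 0.005], [0.022, -1.0, -0.001], [0.005, 0.001, -1.0]]
contact_force: [1.1, 0.0, -0.2]
finger_gap: 60.2
t 16.27 tcp [591.8 -69.  183.6] yaw 1.28 tilt [ 0.005  -0.0011] F [ 1.1  0.  -0.2] gap 60.2 q [-0.26  0.35  0.03  1.25  0.    1.29]
shift m [-0.064  -0.3209 -0.0437] turn [ 0.03 -0.15 13.26] rows>= 8
```

View pics/t2.png

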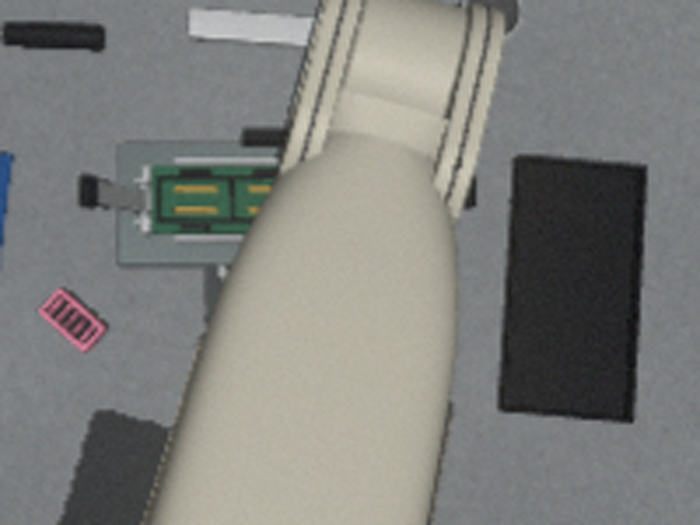

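The arm hides pocket 1 in the top view. I'll move to the mat and check from there.

```bash
python3 -m jog '[[[-0.006,-0.03,-0.01],[0,0,1],0.06],[[-0.014,-0.07,-0.02],[0,0,3],0.06],[[-0.022,-0.115,-0.03],[0,0,5],0.06],[[-0.032,-0.16,-0.04],[0,0,7],0.06],[[-0.041,-0.205,-0.043],[0,0,9],0.06],[[-0.05,-0.25,-0.043],[0,0,11],0.06],[[-0.058,-0.29,-0.043],[0,0,12.5],0.06],[[-0.064,-0.32,-0.043],[0,0,13.3],0.06],[[-0.064,-0.32,-0.043],[0,0,13.3],0.06]]'
python3 - <<'E'
from h import *
st()
d=snap("wrist"); save(d,"w7.png")
d=snap("top"); save(d,"t3.png",(100,140,400,270),2.6)
E
```

```text
t: 17.45
tcp_pos: [519.3, 250.1, 222.2]
orientation: [[0.978, -0.207, -0.002], [-0.207, -0.978, -0.0], [-0.002, 0.001, -1.0]]
contact_force: [0.2, -0.3, 0.2]
finger_gap: 59.8
t 17.45 tcp [519.3 250.1 222.2] yaw -11.95 tilt [-0.0018 -0.0005] F [ 0.2 -0.3  0.2] gap 59.8 q [0.3  0.31 0.07 1.33 0.   2.08]
```

View pics/w7.png

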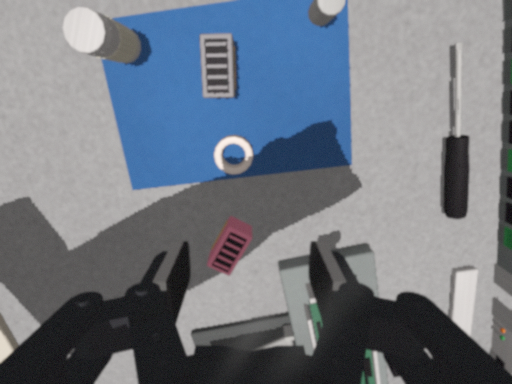

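View pics/t3.png

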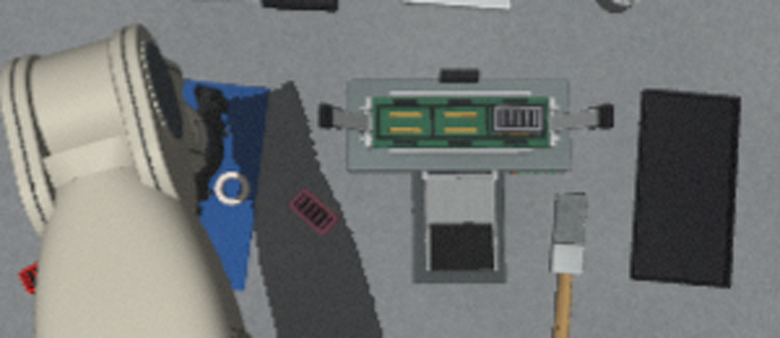

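The first module stands in pocket 1 (top crop (517,119)). The second is at wrist pixel (217,66).

Run:
```python
from h import *
d=snap("wrist")
for t in (130,150): mods(d,[(193,27,242,105)],38,t)
plan([508.5,358.5,80],-10)
```

```text
mod px [215.   63.5] world [508.2 358.5  38. ] L 58.9 W 30.8 long ang 79.1 jaw yaw -10.9
mod px [214.7  63.4] world [508.  358.7  38. ] L 58.8 W 29.9 long ang 79.4 jaw yaw -10.6
shift m [-0.0344 -0.1057  0.1426] turn [ 0.05  0.05 -2.11] rows>= 5
```

```bash
python3 -m jog '[[[-0.012,-0.035,0.02],[0,0,-1],0.06],[[-0.025,-0.075,0.05],[0,0,-1.5],0.06],[[-0.0344,-0.1057,0.09],[0,0,-1.5],0.06],[[-0.0344,-0.1057,0.13],[0,0,-1.5],0.06],[[-0.0344,-0.1057,0.144],[0,0,-1.5],0.06],[[-0.0344,-0.1057,0.144],[0,0,-1.5],0.06]]'
python3 - <<'E'
from h import *
st()
d=snap("wrist"); save(d,"w8.png")
E
```

```text
t: 18.35
tcp_pos: [508.9, 358.3, 79.1]
orientation: [[0.983, -0.185, -0.001], [-0.185, -0.983, -0.001], [-0.001, 0.001, -1.0]]
contact_force: [0.3, -0.6, 0.4]
finger_gap: 59.8
t 18.35 tcp [508.9 358.3  79.1] yaw -10.68 tilt [-0.001  -0.0007] F [ 0.3 -0.6  0.4] gap 59.8 q [ 0.48  0.46 -0.07  1.04 -0.    2.24]
```

View pics/w8.png

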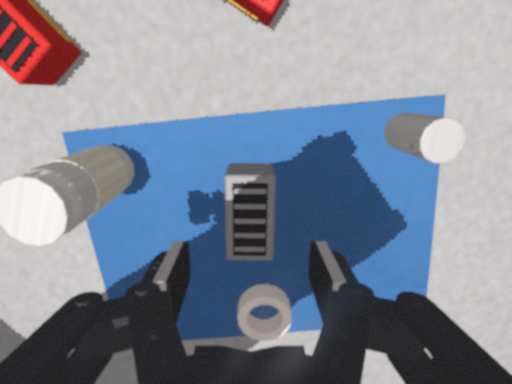

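```bash
python3 -c "
from h import *
d=snap('wrist');print(onplane(d,(35,210),92),onplane(d,(440,140),52))"
python3 -m jog '[[[0,0,0.03],[0,0,0],0.06],[[0,0,0.055],[0,0,0],0.06],[[0,0,0.069],[0,0,0],0.06],[[0,0,0.069],[0,0,0],0.06]]'
```

```text
[417.08987574 404.15244393  92.        ] [623.21690633 392.10268795  52.        ]
t: 18.95
tcp_pos: [508.7, 359.3, 10.5]
orientation: [[0.983, -0.184, -0.0], [-0.184, -0.983, -0.0], [-0.0, 0.0, -1.0]]
contact_force: [-1.0, -0.2, -0.4]
finger_gap: 60.0
```

```bash
python3 -m jog '[[[0,0,0],[0,0,0],0.02],[[0,0,0],[0,0,0],0.02],[[0,0,0],[0,0,0],0.02],[[0,0,0],[0,0,0],0.02],[[0,0,0],[0,0,0],0.02]]' 40
python3 -m jog '[[[0,0,-0.01],[0,0,0],0.02],[[0,0,-0.04],[0,0,0],0.02],[[0,0,-0.08],[0,0,0],0.02],[[0,0,-0.12],[0,0,0],0.02],[[0,0,-0.15],[0,0,0],0.02],[[0,0,-0.155],[0,0,0],0.02],[[0,0,-0.155],[0,0,0],0.02]]'
python3 - <<'E'
from h import *
st()
d=snap("wrist"); save(d,"w9.png",(190,180,320,350),3.4)
plan([588,42,165],1.2)
E
```

```text
t: 19.58
tcp_pos: [509.3, 359.8, 11.7]
orientation: [[0.983, -0.184, 0.002], [-0.184, -0.983, 0.001], [0.002, -0.001, -1.0]]
contact_force: [-0.6, 0.2, 7.3]
finger_gap: 31.2
t: 20.45
tcp_pos: [508.3, 359.3, 164.9]
orientation: [[0.983, -0.184, -0.0], [-0.184, -0.983, -0.0], [-0.0, 0.0, -1.0]]
contact_force: [-0.2, -0.0, -1.4]
finger_gap: 31.1
t 20.45 tcp [508.3 359.3 164.9] yaw -10.59 tilt [-0.0004 -0.0002] F [-0.2 -0.  -1.4] gap 31.1 q [ 0.48  0.41  0.07  1.24 -0.    2.24]
shift m [ 0.1369  0.2971 -0.0007] turn [  0.05   0.08 -11.79] rows>= 8
```

View pics/w9.png

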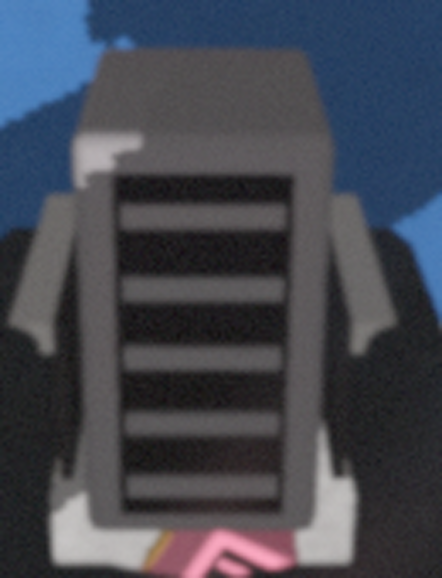

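```bash
python3 -c "
from h import *
plan([588,40,165],1.2)"
python3 -m jog '[[[0.012,0.025,0],[0,0,-1],0.02],[[0.028,0.06,0],[0,0,-2.4],0.02],[[0.046,0.1,0],[0,0,-4],0.02],[[0.064,0.14,0],[0,0,-5.6],0.02],[[0.083,0.18,0],[0,0,-7.2],0.02],[[0.101,0.22,0],[0,0,-8.8],0.02],[[0.12,0.26,0],[0,0,-10.4],0.02],[[0.132,0.286,0],[0,0,-11.4],0.02],[[0.1373,0.299,0],[0,0,-11.8],0.02],[[0.1373,0.299,0],[0,0,-11.8],0.02],[[0.1373,0.299,0],[0,0,-11.8],0.02]]'
python3 -c "
from h import *
st();plan([588,40,78],1.2);d=snap('wrist');save(d,'w10.png')"
```

```text
shift m [ 0.1373  0.299  -0.0007] turn [  0.05   0.08 -11.79] rows>= 8
t: 21.88
tcp_pos: [588.1, 41.3, 165.0]
orientation: [[1.0, 0.022, -0.001], [0.022, -1.0, 0.0], [-0.001, -0.0, -1.0]]
contact_force: [0.6, 0.3, -0.8]
finger_gap: 31.4
t 21.88 tcp [588.1  41.3 165. ] yaw 1.24 tilt [-0.0007  0.0004] F [ 0.6  0.3 -0.8] gap 31.4 q [-0.07  0.35 -0.01  1.21  0.    1.48]
shift m [-0.0001  0.0013  0.087 ] turn [-0.02  0.04  0.04] rows>= 2
```

View pics/w10.png

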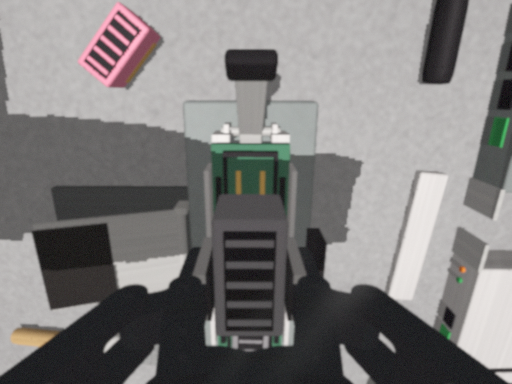

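```bash
python3 -m jog '[[[0,0.0008,0.02],[0,0,0],0.02],[[0,0.0012,0.05],[0,0,0],0.02],[[0,0.0012,0.07],[0,0,0],0.02],[[0,0.0012,0.08],[0,0,0],0.02],[[0,0.0012,0.085],[0,0,0],0.02],[[0,0.0012,0.088],[0,0,0],0.02],[[0,0.0012,0.088],[0,0,0],0.02]]'
python3 -c "
from h import *
d=snap('wrist');save(d,'w11.png')"
```

```text
t: 22.8
tcp_pos: [588.7, 39.1, 77.7]
orientation: [[1.0, 0.021, 0.001], [0.021, -1.0, -0.0], [0.001, 0.0, -1.0]]
contact_force: [-0.5, -0.6, -0.0]
finger_gap: 31.3
```

View pics/w11.png

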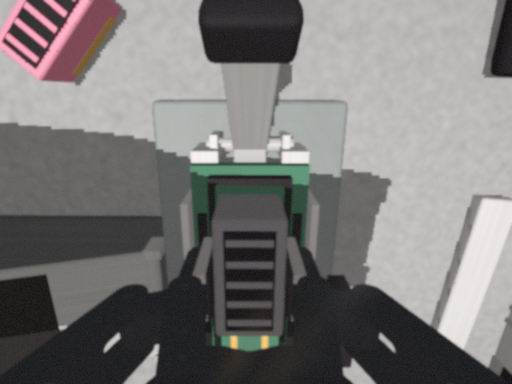

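```bash
python3 -m jog '[[[-0.0004,-0.0007,0.001],[0,0,0],0.02],[[-0.0004,-0.0007,0.003],[0,0,0],0.02],[[-0.0004,-0.0007,0.005],[0,0,0],0.02],[[-0.0004,-0.0007,0.0065],[0,0,0],0.02],[[-0.0004,-0.0007,0.0075],[0,0,0],0.02],[[-0.0004,-0.0007,0.0075],[0,0,0],0.02]]'
```

```text
t: 23.6
tcp_pos: [588.0, 39.8, 69.7]
orientation: [[1.0, 0.021, -0.0], [0.021, -1.0, 0.0], [-0.0, -0.0, -1.0]]
contact_force: [-0.2, 0.5, -0.5]
finger_gap: 31.3
```

```bash
python3 -m jog '[[[0,0,0.0005],[0,0,0],0.02],[[0,0,0.0005],[0,0,0],0.05],[[0,0,0.0005],[0,0,0],0.05],[[0,0,0.0005],[0,0,0],0.05],[[0,0,-0.01],[0,0,0],0.05],[[0,0,-0.04],[0,0,0],0.06],[[0,0,-0.08],[0,0,0],0.06],[[0,0.02,-0.11],[0,0,0],0.06],[[0,0.06,-0.11],[0,0,0],0.06],[[0,0.1,-0.11],[0,0,0],0.06],[[0,0.13,-0.11],[0,0,0],0.06],[[0,0.13,-0.11],[0,0,0],0.04]]'
python3 -c "
from h import *
st();d=snap('wrist');save(d,'w12.png');t=snap('top');save(t,'t4.png',(200,150,360,230),5)"
```

```text
t: 25.1
tcp_pos: [590.9, -92.0, 180.4]
orientation: [[1.0, 0.018, 0.001], [0.018, -1.0, -0.0], [0.001, 0.0, -1.0]]
contact_force: [-0.1, -0.2, -0.6]
finger_gap: 43.1
t 25.1 tcp [590.9 -92.  180.4] yaw 1.05 tilt [ 0.0006 -0.0004] F [-0.1 -0.2 -0.6] gap 43.1 q [-0.29  0.36  0.04  1.25 -0.    1.26]
```

View pics/w12.png

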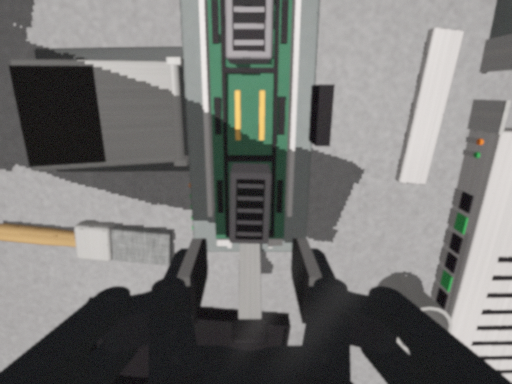

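View pics/t4.png

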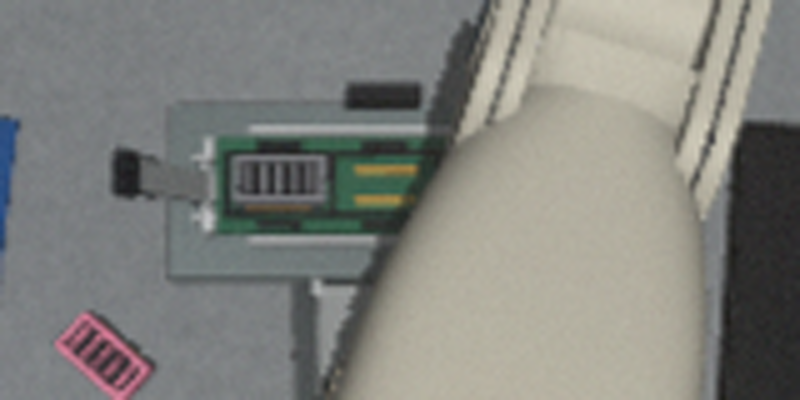

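```bash
python3 -c "
from h import *
plan([592,-252,180],1.2);plan([592,-252,95],1.2)"
python3 -m jog '[[[0.001,0.03,0],[0,0,0],0],[[0.002,0.07,0],[0,0,0],0],[[0.003,0.11,0],[0,0,0],0],[[0.004,0.15,0],[0,0,0],0],[[0.004,0.16,0],[0,0,0],0],[[0.004,0.16,0.03],[0,0,0],0],[[0.004,0.16,0.07],[0,0,0],0],[[0.004,0.16,0.085],[0,0,0],0],[[0.004,0.16,0.085],[0,0,0],0]]'
python3 -c "
from h import *
st();d=snap('wrist');save(d,'w13.png')"
```

```text
shift m [-0.0021  0.1619  0.0002] turn [-0.01 -0.02 -0.03] rows>= 4
shift m [-0.0021  0.1619  0.0852] turn [-0.01 -0.02 -0.03] rows>= 5
t: 26.32
tcp_pos: [598.2, -249.0, 94.6]
orientation: [[1.0, 0.022, -0.001], [0.022, -1.0, 0.001], [-0.001, -0.001, -1.0]]
contact_force: [-0.6, -0.1, 0.6]
finger_gap: 0.4
t 26.32 tcp [ 598.2 -249.    94.6] yaw 1.27 tilt [-0.0012  0.0008] F [-0.6 -0.1  0.6] gap 0.4 q [-0.52  0.49  0.02  1.11  0.    1.02]
```

View pics/w13.png

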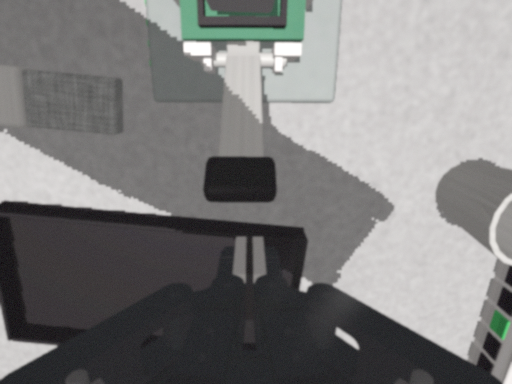

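```bash
python3 -m jog '[[[-0.003,-0.005,0],[0,0,0],0],[[-0.006,-0.012,0],[0,0,0],0],[[-0.006,-0.02,0],[0,0,0],0],[[-0.006,-0.03,0],[0,0,0],0],[[-0.006,-0.04,0],[0,0,0],0],[[-0.006,-0.05,0],[0,0,0],0],[[-0.006,-0.06,0],[0,0,0],0],[[-0.006,-0.068,0],[0,0,0],0],[[-0.006,-0.074,0],[0,0,0],0],[[-0.006,-0.074,0],[0,0,0],0]]'
```

```text
t: 27.62
tcp_pos: [592.2, -176.8, 98.6]
orientation: [[1.0, 0.021, 0.006], [0.021, -1.0, -0.004], [0.006, 0.004, -1.0]]
contact_force: [-2.7, -4.4, 25.2]
finger_gap: -0.0
```

```bash
python3 -c "
from h import *
st();d=snap('wrist');save(d,'w14.png');t=snap('scene');save(t,'s4.png',(160,110,310,240),5)"
```

```text
t 27.62 tcp [ 592.2 -176.8   98.6] yaw 1.21 tilt [ 0.006  -0.0036] F [-2.7 -4.4 25.2] gap -0.0 q [-0.43  0.43 -0.06  1.07 -0.    1.12]
```

View pics/w14.png

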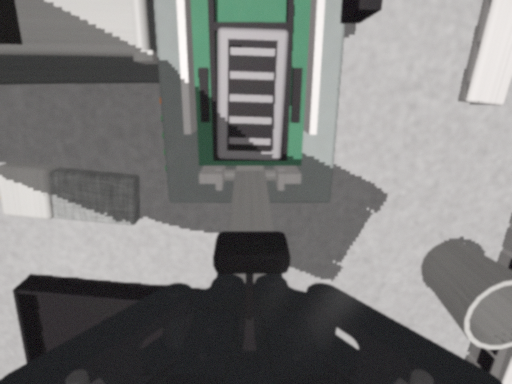

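View pics/s4.png

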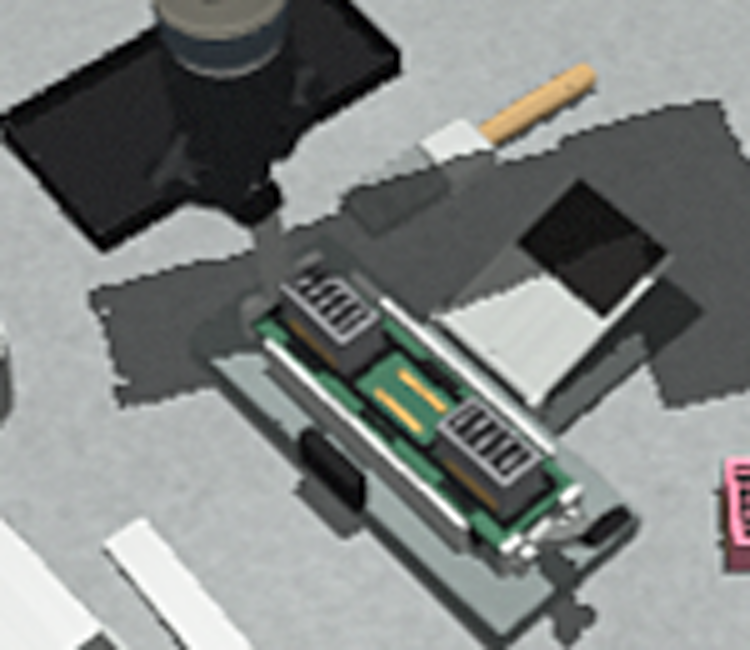

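```bash
python3 -m jog '[[[0,0.006,0],[0,0,0],0],[[0,0.014,0],[0,0,0],0],[[0,0.014,-0.012],[0,0,0],0],[[0,0.014,-0.022],[0,0,0],0],[[0,0.014,-0.022],[0,0,0],0]]'
python3 -c "
from h import *
st();d=snap('wrist');save(d,'w15.png')"
```

```text
t: 28.35
tcp_pos: [591.5, -190.2, 117.9]
orientation: [[1.0, 0.021, 0.002], [0.021, -1.0, -0.001], [0.002, 0.001, -1.0]]
contact_force: [-0.7, 0.3, 0.5]
finger_gap: 0.1
t 28.35 tcp [ 591.5 -190.2  117.9] yaw 1.22 tilt [ 0.0017 -0.0007] F [-0.7  0.3  0.5] gap 0.1 q [-0.45  0.43 -0.02  1.12  0.    1.1 ]
```

View pics/w15.png

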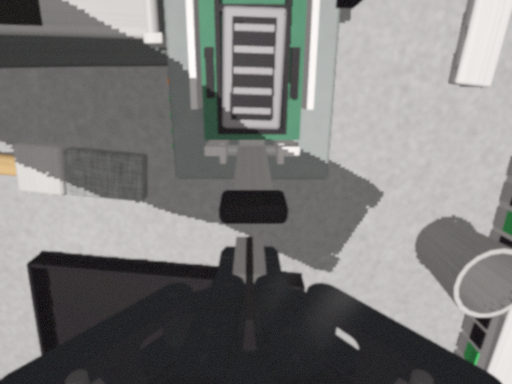

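```bash
python3 -c "
from h import *
d=snap('wrist')
for v in (191,207,224): print(onplane(d,(252,v),130).round(1))"
python3 -m jog '[[[0,-0.006,0],[0,0,0],0],[[0,-0.011,0],[0,0,0],0],[[0,-0.015,0],[0,0,0],0],[[0,-0.018,0],[0,0,0],0],[[0,-0.02,0],[0,0,0],0],[[0,-0.02,0],[0,0,0],0]]'
```

```text
[ 590.8 -153.   130. ]
[ 591.  -160.5  130. ]
[ 591.2 -168.7  130. ]
t: 29.2
tcp_pos: [590.5, -170.0, 116.8]
orientation: [[1.0, 0.021, 0.0], [0.021, -1.0, 0.0], [0.0, -0.0, -1.0]]
contact_force: [0.4, 1.2, -1.0]
finger_gap: -0.1
```

```bash
python3 -m jog '[[[0.001,-0.002,0],[0,0,0],0],[[0.001,-0.004,0],[0,0,0],0],[[0.001,-0.004,0],[0,0,0],0]]'
python3 -m jog '[[[0,-0.002,0],[0,0,0],0],[[0,-0.004,0],[0,0,0],0],[[0,-0.004,0],[0,0,0],0]]'
```

```text
t: 29.58
tcp_pos: [591.4, -166.9, 116.7]
orientation: [[1.0, 0.021, -0.0], [0.021, -1.0, -0.002], [-0.0, 0.002, -1.0]]
contact_force: [-0.3, -4.9, -1.4]
finger_gap: 0.0
t: 29.95
tcp_pos: [591.5, -166.4, 116.8]
orientation: [[1.0, 0.018, -0.0], [0.018, -1.0, -0.008], [-0.0, 0.008, -1.0]]
contact_force: [-1.5, -21.2, -3.0]
finger_gap: 0.1
```

```bash
python3 -m jog '[[[0,0.01,0],[0,0,0],0],[[0,0.025,0],[0,0,0],0],[[0,0.025,-0.03],[0,0,0],0],[[0,0.025,-0.07],[0,0,0],0],[[0,0.025,-0.1],[0,0,0],0],[[0,0.025,-0.1],[0,0,0],0]]'
python3 -c "
from h import *
st();plan([586.5,190,215],1.2);d=snap('wrist');save(d,'w16.png')"
```

```text
t: 30.7
tcp_pos: [592.8, -187.8, 219.2]
orientation: [[1.0, 0.021, 0.004], [0.021, -1.0, -0.001], [0.004, 0.002, -1.0]]
contact_force: [-0.6, 0.6, -0.4]
finger_gap: 0.1
t 30.7 tcp [ 592.8 -187.8  219.2] yaw 1.21 tilt [ 0.0041 -0.0015] F [-0.6  0.6 -0.4] gap 0.1 q [-0.44  0.38  0.17  1.36  0.    1.11]
shift m [ 0.0016 -0.3779  0.0037] turn [ 0.09 -0.23  0.01] rows>= 9
```

View pics/w16.png

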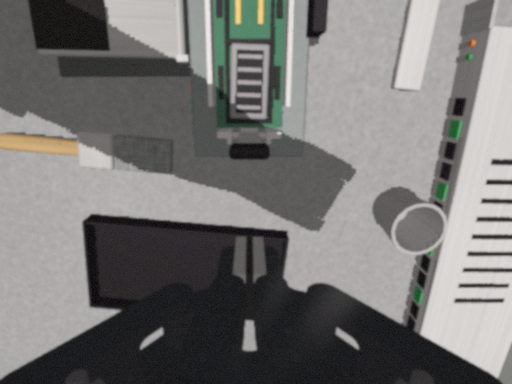

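The right lever is upright. On to the left one.

```bash
python3 -m jog '[[[0,-0.025,0],[0,0,0],0],[[0,-0.065,0],[0,0,0],0],[[0,-0.11,0],[0,0,0],0],[[0.001,-0.155,0],[0,0,0],0],[[0.001,-0.2,0],[0,0,0],0],[[0.001,-0.245,0],[0,0,0],0],[[0.001,-0.29,0],[0,0,0],0],[[0.0016,-0.335,0],[0,0,0],0],[[0.0016,-0.365,0],[0,0,0],0],[[0.0016,-0.38,0],[0,0,0],0],[[0.0016,-0.38,0.03],[0,0,0],0],[[0.0016,-0.38,0.07],[0,0,0],0],[[0.0016,-0.38,0.105],[0,0,0],0],[[0.0016,-0.38,0.122],[0,0,0],0],[[0.0016,-0.38,0.122],[0,0,0],0]]'
```

```text
t: 32.62
tcp_pos: [584.2, 192.3, 93.0]
orientation: [[1.0, 0.021, -0.004], [0.021, -1.0, -0.001], [-0.004, 0.001, -1.0]]
contact_force: [0.2, -0.4, 0.1]
finger_gap: -0.2
```

```bash
python3 -c "
from h import *
st();t=snap('top');save(t,'t5.png',(180,140,360,240),4.4);s=snap('scene');save(s,'s5.png',(180,110,320,250),4)"
```

```text
t 32.62 tcp [584.2 192.3  93. ] yaw 1.18 tilt [-0.0036 -0.0007] F [ 0.2 -0.4  0.1] gap -0.2 q [ 0.18  0.44 -0.07  1.07  0.    1.73]
```

View pics/s5.png

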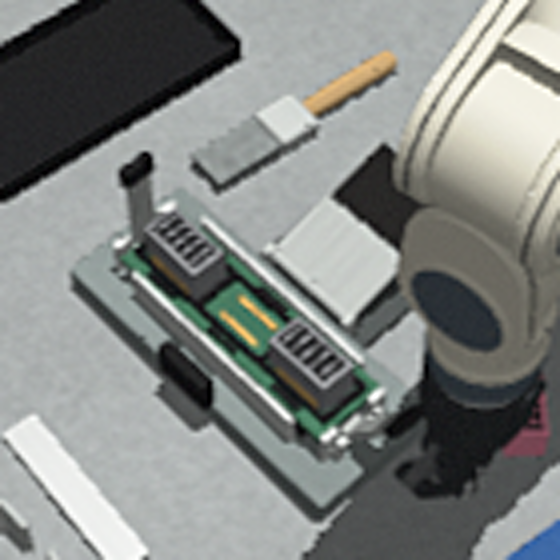

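```bash
python3 -m jog '[[[0.0015,0.006,0],[0,0,0],0],[[0.0026,0.014,0],[0,0,0],0],[[0.0026,0.021,0],[0,0,0],0],[[0.0026,0.029,-0.006],[0,0,0],0],[[0.0026,0.037,-0.013],[0,0,0],0],[[0.0026,0.046,-0.018],[0,0,0],0],[[0.0026,0.055,-0.022],[0,0,0],0],[[0.0026,0.063,-0.024],[0,0,0],0],[[0.0026,0.07,-0.025],[0,0,0],0],[[0.0026,0.076,-0.026],[0,0,0],0],[[0.0026,0.08,-0.026],[0,0,0],0],[[0.0026,0.08,-0.026],[0,0,0],0]]'
python3 -m jog '[[[0,0.002,0],[0,0,0],0],[[0,0.004,0],[0,0,0],0],[[0,0.006,0],[0,0,0],0],[[0,0.006,0],[0,0,0],0]]'
```

```text
t: 34.22
tcp_pos: [589.7, 112.4, 120.6]
orientation: [[1.0, 0.021, -0.0], [0.021, -1.0, -0.0], [-0.0, 0.0, -1.0]]
contact_force: [-0.8, 0.1, 0.3]
finger_gap: 0.0
t: 34.72
tcp_pos: [589.9, 106.7, 120.7]
orientation: [[1.0, 0.021, -0.0], [0.021, -1.0, -0.0], [-0.0, 0.0, -1.0]]
contact_force: [-0.2, 1.0, 0.9]
finger_gap: 0.2
```

```bash
python3 -m jog '[[[0,0.002,0],[0,0,0],0],[[0,0.003,0],[0,0,0],0],[[0,0.003,0],[0,0,0],0]]'
python3 -c "
from h import *
st();t=snap('wrist');save(t,'w17.png')"
```

```text
t: 35.1
tcp_pos: [589.9, 104.7, 120.8]
orientation: [[1.0, 0.022, 0.0], [0.022, -1.0, 0.002], [0.0, -0.002, -1.0]]
contact_force: [-0.7, 5.9, 0.8]
finger_gap: -0.4
t 35.1 tcp [589.9 104.7 120.8] yaw 1.24 tilt [0.0001 0.0019] F [-0.7  5.9  0.8] gap -0.4 q [ 0.03  0.39 -0.07  1.11  0.    1.58]
```

View pics/w17.png

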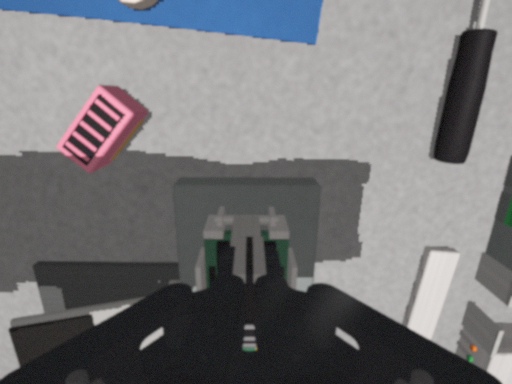

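Contact force is building, so push a little more to confirm the stop.

```bash
python3 -m jog '[[[0,0.002,0],[0,0,0],0],[[0,0.003,0],[0,0,0],0],[[0,0.003,0],[0,0,0],0]]'
python3 -m jog '[[[0,-0.01,0],[0,0,0],0],[[0,-0.025,0],[0,0,0],0],[[0,-0.035,-0.03],[0,0,0],0],[[0,-0.035,-0.07],[0,0,0],0],[[0,-0.035,-0.1],[0,0,0],0],[[0,-0.035,-0.1],[0,0,0],0]]'
python3 -c "
from h import *
st();plan([424,-32.5,200],1.2)
s=snap('scene');save(s,'s6.png',(180,110,320,250),4);s=snap('top');save(s,'t6.png',(200,150,360,240),5)"
```

```text
t: 35.52
tcp_pos: [589.9, 104.3, 120.9]
orientation: [[1.0, 0.024, 0.0], [0.024, -1.0, 0.007], [0.0, -0.007, -1.0]]
contact_force: [0.0, 18.7, 1.5]
finger_gap: 0.0
t: 36.28
tcp_pos: [590.2, 136.3, 223.2]
orientation: [[1.0, 0.021, 0.004], [0.021, -1.0, -0.0], [0.004, 0.0, -1.0]]
contact_force: [0.5, 0.6, -0.6]
finger_gap: -0.0
t 36.27 tcp [590.2 136.3 223.2] yaw 1.21 tilt [ 0.0044 -0.0001] F [ 0.5  0.6 -0.6] gap -0.0 q [ 0.09  0.35  0.14  1.35 -0.    1.64]
shift m [-0.1699  0.1652  0.0225] turn [ 0.01 -0.25  0.01] rows>= 6
```

View pics/s6.png

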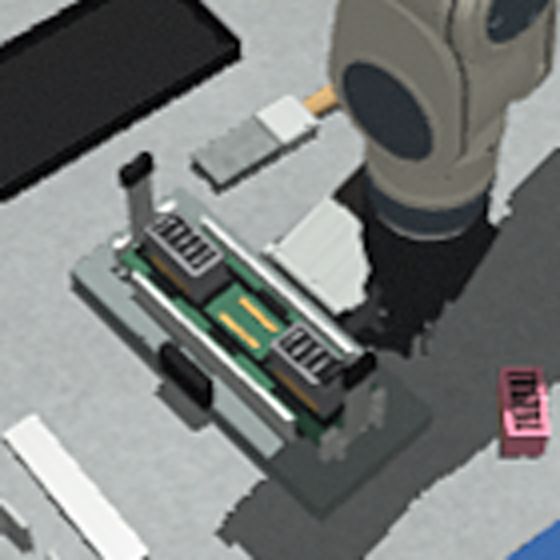

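View pics/t6.png

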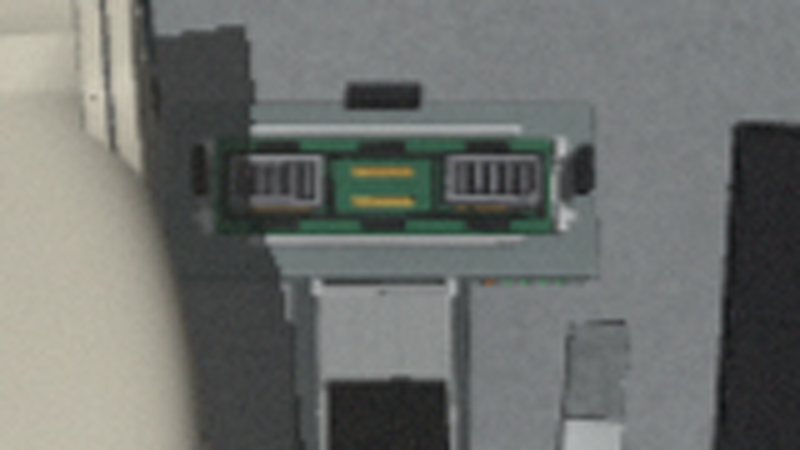

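```bash
python3 -c "
from h import *
d=snap('top');print(proj(d,[[592,-150,139],[592,-155,119],[587,90,139],[587,95,119]]).round(1)); golds(d,53)"
python3 -m jog '[[[-0.015,0.015,0],[0,0,0],0],[[-0.045,0.043,0],[0,0,0],0],[[-0.075,0.072,0],[0,0,0],0],[[-0.105,0.101,0.004],[0,0,0],0],[[-0.135,0.13,0.01],[0,0,0],0],[[-0.16,0.155,0.018],[0,0,0],0],[[-0.17,0.165,0.022],[0,0,0],0],[[-0.17,0.165,0.06],[0,0,0],0],[[-0.17,0.165,0.1],[0,0,0],0],[[-0.17,0.165,0.135],[0,0,0],0],[[-0.17,0.165,0.145],[0,0,0],0],[[-0.17,0.165,0.145],[0,0,0],0]]'
```

```text
[[317.1 183.6]
 [317.7 184.5]
 [239.5 183.9]
 [238.2 184.8]]
[490.7  79.3] 234 [ 975.8 -762.    53. ]
[ 17.  174.7] 353 [618.4 847.3  53. ]
[316.1 259.5] 144 [ 355.  -160.3   53. ]
t: 37.92
tcp_pos: [422.9, -32.5, 75.7]
orientation: [[1.0, 0.021, -0.001], [0.021, -1.0, 0.0], [-0.001, -0.0, -1.0]]
contact_force: [-0.9, -1.3, 0.2]
finger_gap: -0.3
```

Both levers are upright (tip caps within about 1 px of prediction). Now press: z from 75.7 down to 39.5.

```bash
python3 -m jog '[[[0.001,0,0.006],[0,0,0],0],[[0.001,0,0.012],[0,0,0],0],[[0.001,0,0.018],[0,0,0],0],[[0.001,0,0.024],[0,0,0],0],[[0.001,0,0.029],[0,0,0],0],[[0.001,0,0.033],[0,0,0],0],[[0.001,0,0.035],[0,0,0],0],[[0.001,0,0.0365],[0,0,0],0],[[0.001,0,0.0365],[0,0,0],0]]'
```

```text
t: 39.05
tcp_pos: [422.8, -32.8, 40.5]
orientation: [[1.0, 0.021, -0.001], [0.021, -1.0, -0.001], [-0.001, 0.001, -1.0]]
contact_force: [-12.2, -1.0, 27.7]
finger_gap: -0.4
```

```bash
python3 -m jog '[[[0,0,0.0005],[0,0,0],0],[[0,0,0.0005],[0,0,0],0],[[0,0,0.0005],[0,0,0],0],[[0,0,0.0005],[0,0,0],0],[[0,0,0.0005],[0,0,0],0],[[0,0,0.0005],[0,0,0],0],[[0,0,0.0005],[0,0,0],0],[[0,0,0.0005],[0,0,0],0],[[0,0,0.0005],[0,0,0],0]]'
python3 -m jog '[[[0,0,-0.003],[0,0,0],0],[[0,0,-0.008],[0,0,0],0],[[0,0,-0.014],[0,0,0],0],[[0,0,-0.022],[0,0,0],0],[[0,0,-0.035],[0,0,0],0],[[0,0,-0.07],[0,0,0],0],[[0,0,-0.11],[0,0,0],0],[[0,0,-0.15],[0,0,0],0],[[0,0,-0.16],[0,0,0],0],[[0,0,-0.16],[0,0,0],0]]'
python3 -c "
from h import *
st();plan([587,60,200],1.2)
s=snap('wrist');save(s,'w18.png')"
```

```text
t: 40.17
tcp_pos: [422.8, -32.8, 40.3]
orientation: [[1.0, 0.021, -0.0], [0.021, -1.0, -0.001], [-0.0, 0.001, -1.0]]
contact_force: [-12.9, 1.3, 33.2]
finger_gap: 0.1
t: 41.42
tcp_pos: [423.5, -32.7, 198.8]
orientation: [[1.0, 0.021, -0.0], [0.021, -1.0, -0.0], [-0.0, 0.0, -1.0]]
contact_force: [0.1, -0.1, -0.9]
finger_gap: 0.0
t 41.42 tcp [423.5 -32.7 198.8] yaw 1.2 tilt [-0.0001 -0.0001] F [ 0.1 -0.1 -0.9] gap 0.0 q [-0.27  0.06 -0.31  1.2  -0.    1.27]
shift m [ 0.1654 -0.0892 -0.0012] turn [0.01 0.   0.  ] rows>= 5
```

View pics/w18.png

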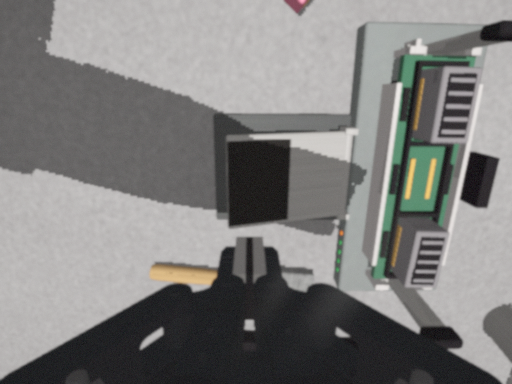

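```bash
python3 -m jog '[[[0.025,-0.014,0],[0,0,0],0],[[0.06,-0.032,0],[0,0,0],0],[[0.1,-0.054,0],[0,0,0],0],[[0.14,-0.075,0],[0,0,0],0],[[0.16,-0.086,0],[0,0,0],0],[[0.1654,-0.0892,0],[0,0,0],0],[[0.1654,-0.0892,0],[0,0,0],0],[[0.1654,-0.0892,0.04],[0,0,0],0],[[0.1654,-0.0892,0.07],[0,0,0],0],[[0.1654,-0.0892,0.08],[0,0,0],0],[[0.1654,-0.0892,0.08],[0,0,0],0]]'
python3 -c "
from h import *
st();
s=snap('wrist');save(s,'w19.png')"
```

```text
t: 42.85
tcp_pos: [586.8, 59.6, 119.0]
orientation: [[1.0, 0.021, -0.0], [0.021, -1.0, -0.0], [-0.0, 0.0, -1.0]]
contact_force: [-0.8, 0.1, -0.4]
finger_gap: -0.1
t 42.85 tcp [586.8  59.6 119. ] yaw 1.18 tilt [-0.0004 -0.    ] F [-0.8  0.1 -0.4] gap -0.1 q [-0.04  0.38 -0.09  1.1  -0.    1.51]
```

View pics/w19.png

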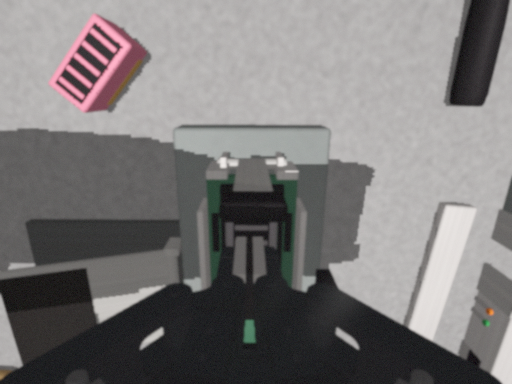

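```bash
python3 -m jog '[[[0,-0.008,0],[0,0,0],0],[[0,-0.015,0],[0,0,0],0],[[0,-0.022,0],[0,0,0],0],[[0,-0.029,0.001],[0,0,0],0],[[0,-0.036,0.003],[0,0,0],0],[[0,-0.043,0.005],[0,0,0],0],[[0,-0.05,0.007],[0,0,0],0],[[0,-0.057,0.009],[0,0,0],0],[[0,-0.063,0.011],[0,0,0],0],[[0,-0.068,0.013],[0,0,0],0],[[0,-0.068,0.013],[0,0,0],0]]'
python3 -c "
from h import *
s=snap('wrist');save(s,'w20.png')"
```

```text
t: 44.28
tcp_pos: [585.7, 128.6, 105.6]
orientation: [[1.0, 0.022, -0.0], [0.022, -1.0, 0.001], [-0.0, -0.001, -1.0]]
contact_force: [-0.8, -0.0, -0.1]
finger_gap: 0.1
```

View pics/w20.png

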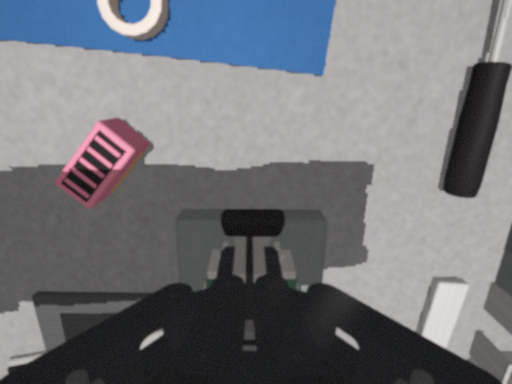

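Lever is moving outward. Continue until the stop is felt.

```bash
python3 -m jog '[[[0,-0.003,0],[0,0,0],0],[[0,-0.005,0],[0,0,0],0],[[0,-0.005,0],[0,0,0],0]]'
python3 -m jog '[[[0,-0.003,0],[0,0,0],0],[[0,-0.004,0],[0,0,0],0],[[0,-0.004,0],[0,0,0],0]]'
```

```text
t: 44.7
tcp_pos: [585.8, 133.0, 105.9]
orientation: [[1.0, 0.021, 0.0], [0.021, -1.0, 0.0], [0.0, -0.0, -1.0]]
contact_force: [0.3, -2.3, 0.6]
finger_gap: -0.0
t: 45.08
tcp_pos: [585.7, 136.3, 105.8]
orientation: [[1.0, 0.021, 0.0], [0.021, -1.0, -0.002], [0.0, 0.002, -1.0]]
contact_force: [0.1, -6.2, 0.8]
finger_gap: 0.2
```

```bash
python3 -m jog '[[[0,-0.002,0],[0,0,0],0],[[0,-0.004,0],[0,0,0],0],[[0,-0.004,0],[0,0,0],0]]'
```

```text
t: 45.45
tcp_pos: [585.7, 137.1, 105.9]
orientation: [[1.0, 0.018, 0.0], [0.018, -1.0, -0.008], [-0.0, 0.008, -1.0]]
contact_force: [-0.2, -22.3, 1.8]
finger_gap: -0.2
```

```bash
python3 -m jog '[[[0,0.01,0],[0,0,0],0],[[0,0.015,-0.02],[0,0,0],0],[[0,0.015,-0.06],[0,0,0],0],[[0,0.015,-0.075],[0,0,0],0],[[0,0.015,-0.075],[0,0,0],0]]'
python3 -c "
from h import *
st();plan([592,-120,180],1.2);plan([592,-120,119],1.2)
s=snap('wrist');save(s,'w21.png')"
```

```text
t: 46.08
tcp_pos: [586.3, 126.3, 181.4]
orientation: [[1.0, 0.021, 0.002], [0.021, -1.0, 0.001], [0.002, -0.001, -1.0]]
contact_force: [-0.6, -0.6, -0.3]
finger_gap: 0.1
t 46.08 tcp [586.3 126.3 181.4] yaw 1.22 tilt [0.0017 0.0006] F [-0.6 -0.6 -0.3] gap 0.1 q [0.07 0.36 0.04 1.25 0.   1.62]
shift m [0.0005 0.2463 0.0012] turn [-0.03 -0.1   0.02] rows>= 6
shift m [0.0004 0.2464 0.0622] turn [-0.03 -0.1   0.02] rows>= 6
```

View pics/w21.png

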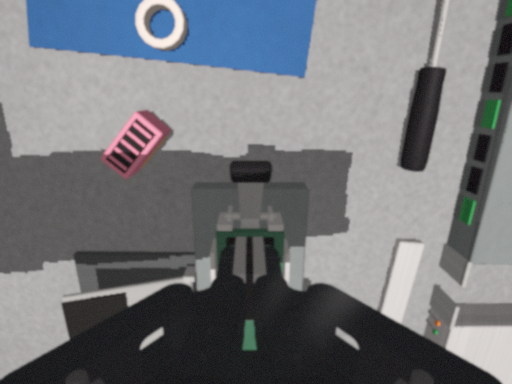

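```bash
python3 -m jog '[[[0,0.02,0],[0,0,0],0],[[0,0.055,0],[0,0,0],0],[[0,0.095,0],[0,0,0],0],[[0,0.135,0],[0,0,0],0],[[0,0.175,0],[0,0,0],0],[[0,0.21,0],[0,0,0],0],[[0,0.235,0],[0,0,0],0],[[0,0.246,0],[0,0,0],0],[[0,0.246,0],[0,0,0],0],[[0,0.246,0.03],[0,0,0],0],[[0,0.246,0.055],[0,0,0],0],[[0,0.246,0.062],[0,0,0],0],[[0,0.246,0.062],[0,0,0],0]]'
python3 -m jog '[[[0,0.008,0],[0,0,0],0],[[0,0.015,0],[0,0,0],0],[[0,0.022,0],[0,0,0],0],[[0,0.029,0.001],[0,0,0],0],[[0,0.036,0.003],[0,0,0],0],[[0,0.043,0.005],[0,0,0],0],[[0,0.05,0.007],[0,0,0],0],[[0,0.057,0.009],[0,0,0],0],[[0,0.063,0.011],[0,0,0],0],[[0,0.068,0.013],[0,0,0],0],[[0,0.072,0.013],[0,0,0],0],[[0,0.072,0.013],[0,0,0],0]]'
```

```text
t: 47.75
tcp_pos: [591.1, -119.4, 118.9]
orientation: [[1.0, 0.022, -0.0], [0.022, -1.0, 0.0], [-0.0, -0.0, -1.0]]
contact_force: [0.2, -0.1, 0.3]
finger_gap: 0.1
t: 49.25
tcp_pos: [592.6, -192.6, 105.8]
orientation: [[1.0, 0.021, 0.0], [0.021, -1.0, -0.001], [0.0, 0.001, -1.0]]
contact_force: [0.2, 0.4, 0.2]
finger_gap: 0.1
```

```bash
python3 -m jog '[[[0,0.003,0],[0,0,0],0],[[0,0.005,0],[0,0,0],0],[[0,0.007,0],[0,0,0],0],[[0,0.007,0],[0,0,0],0]]'
python3 -m jog '[[[0,0.002,0],[0,0,0],0],[[0,0.003,0],[0,0,0],0],[[0,0.003,0],[0,0,0],0]]'
```

```text
t: 49.75
tcp_pos: [592.7, -198.5, 105.8]
orientation: [[1.0, 0.021, 0.0], [0.021, -1.0, 0.001], [0.0, -0.001, -1.0]]
contact_force: [-0.2, 3.8, 1.9]
finger_gap: 0.3
t: 50.12
tcp_pos: [592.7, -198.9, 105.7]
orientation: [[1.0, 0.023, 0.0], [0.023, -1.0, 0.005], [0.0, -0.005, -1.0]]
contact_force: [0.6, 15.3, 3.1]
finger_gap: 0.2
```

```bash
python3 -m jog '[[[0,-0.008,0],[0,0,0],0],[[0,-0.015,-0.02],[0,0,0],0.02],[[0,-0.015,-0.06],[0,0,0],0.05],[[0,-0.01,-0.1],[0,0,0],0.06],[[0,-0.01,-0.115],[0,0,0],0.06],[[0,-0.01,-0.115],[0,0,0],0.06]]'
python3 - <<'E'
from h import *
st()
s=snap('wrist');save(s,'w22.png')
mods(s,[(215,20,290,300)],98,130)
E
```

```text
t: 50.88
tcp_pos: [592.8, -192.3, 221.2]
orientation: [[1.0, 0.021, 0.001], [0.021, -1.0, -0.001], [0.001, 0.001, -1.0]]
contact_force: [-0.3, -0.2, -0.4]
finger_gap: 59.8
t 50.88 tcp [ 592.8 -192.3  221.2] yaw 1.19 tilt [ 0.0013 -0.001 ] F [-0.3 -0.2 -0.4] gap 59.8 q [-0.45  0.39  0.19  1.37 -0.    1.1 ]
mod px [248.4  77.5] world [ 589.7 -102.9   98. ] L 58.5 W 30.8 long ang 87.9 jaw yaw -2.1
```

View pics/w22.png

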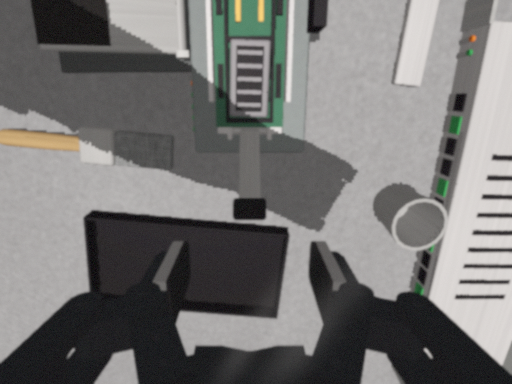

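```bash
python3 -c "
from h import *
plan([590.5,-100,180],1.2)"
python3 -m jog '[[[-0.002,-0.02,0.005],[0,0,0],0.055],[[-0.004,-0.055,0.02],[0,0,0],0.055],[[-0.004,-0.085,0.04],[0,0,0],0.055],[[-0.004,-0.0922,0.06],[0,0,0],0.055],[[-0.004,-0.0922,0.09],[0,0,0],0.055],[[-0.004,-0.0922,0.1],[0,0,0],0.055],[[-0.004,-0.0922,0.1],[0,0,0],0.055]]'
python3 -c "
from h import *
st();plan([590.5,-100,71],1.2);s=snap('wrist');save(s,'w23.png')"
```

```text
shift m [-0.     -0.0921  0.04  ] turn [ 0.    0.03 -0.  ] rows>= 3
t: 51.8
tcp_pos: [586.0, -99.3, 119.9]
orientation: [[1.0, 0.021, -0.002], [0.021, -1.0, 0.001], [-0.002, -0.001, -1.0]]
contact_force: [-0.4, 0.3, 0.0]
finger_gap: 55.1
t 51.8 tcp [586.  -99.3 119.9] yaw 1.22 tilt [-0.0021  0.0007] F [-0.4  0.3  0. ] gap 55.1 q [-0.31  0.39 -0.08  1.11  0.    1.24]
shift m [0.0046 0.0008 0.0489] turn [-0.04  0.12  0.02] rows>= 2
```

View pics/w23.png

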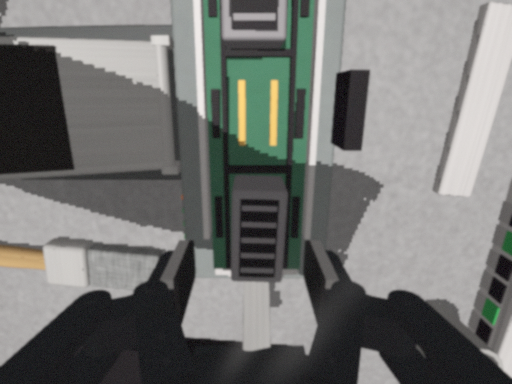

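```bash
python3 -m jog '[[[0.0046,0.0008,0.005],[0,0,0],0.055],[[0.0046,0.0008,0.025],[0,0,0],0.055],[[0.0046,0.0008,0.042],[0,0,0],0.055],[[0.0046,0.0008,0.049],[0,0,0],0.055],[[0.0046,0.0008,0.049],[0,0,0],0.055]]'
python3 -m jog '[[[0,0,0],[0,0,0],0.02],[[0,0,0],[0,0,0],0.02],[[0,0,0],[0,0,0],0.02],[[0,0,0],[0,0,0],0.02],[[0,0,0],[0,0,0],0.02]]' 40
```

```text
t: 52.48
tcp_pos: [591.4, -100.7, 71.8]
orientation: [[1.0, 0.021, -0.0], [0.021, -1.0, 0.0], [-0.0, -0.0, -1.0]]
contact_force: [-0.2, 1.9, -0.4]
finger_gap: 55.1
t: 53.1
tcp_pos: [591.7, -100.7, 72.7]
orientation: [[1.0, 0.021, 0.001], [0.021, -1.0, -0.001], [0.001, 0.001, -1.0]]
contact_force: [-1.3, 0.0, 6.0]
finger_gap: 31.5
```

```bash
python3 -m jog '[[[0,0,-0.01],[0,0,0],0.02],[[0,0,-0.04],[0,0,0],0.02],[[0,0,-0.08],[0,0,0],0.02],[[0,0,-0.105],[0,0,0],0.02],[[0,0,-0.105],[0,0,0],0.02]]'
python3 -c "
from h import *
st();plan([552,-322,180],-4);s=snap('wrist');save(s,'w24.png')"
```

```text
t: 53.72
tcp_pos: [592.1, -100.8, 178.9]
orientation: [[1.0, 0.021, 0.004], [0.021, -1.0, -0.001], [0.004, 0.001, -1.0]]
contact_force: [0.2, 0.1, -1.7]
finger_gap: 31.3
t 53.73 tcp [ 592.1 -100.8  178.9] yaw 1.21 tilt [ 0.0036 -0.0011] F [ 0.2  0.1 -1.7] gap 31.3 q [-0.31  0.36  0.04  1.24  0.    1.24]
shift m [-0.0448  0.2203 -0.001 ] turn [ 0.06 -0.21  5.21] rows>= 5
```

View pics/w24.png

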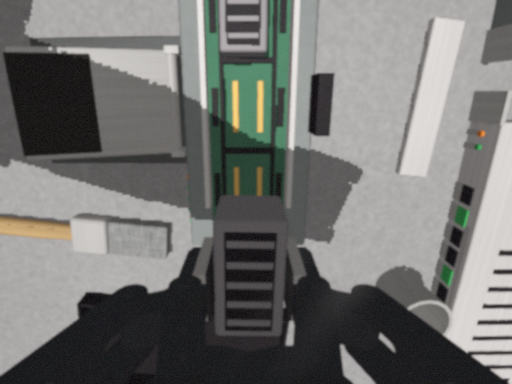

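```bash
python3 -m jog '[[[-0.005,0.025,0],[0,0,0.6],0.02],[[-0.012,0.06,0],[0,0,1.5],0.02],[[-0.02,0.1,0],[0,0,2.5],0.02],[[-0.028,0.14,0],[0,0,3.5],0.02],[[-0.036,0.18,0],[0,0,4.3],0.02],[[-0.042,0.207,0],[0,0,5],0.02],[[-0.045,0.22,0],[0,0,5.2],0.02],[[-0.045,0.22,0],[0,0,5.2],0.02]]'
python3 -c "
from h import *
st();plan([552,-322,14],-4);s=snap('wrist');save(s,'w25.png')"
```

```text
t: 54.78
tcp_pos: [550.5, -321.5, 175.7]
orientation: [[0.998, -0.07, -0.001], [-0.07, -0.998, 0.001], [-0.001, -0.001, -1.0]]
contact_force: [0.4, 0.4, -0.9]
finger_gap: 31.5
t 54.77 tcp [ 550.5 -321.5  175.7] yaw -4.04 tilt [-0.0013  0.0012] F [ 0.4  0.4 -0.9] gap 31.5 q [-0.66  0.43  0.13  1.28  0.    0.98]
shift m [0.0017 0.0005 0.1617] turn [-0.07  0.08 -0.04] rows>= 4
```

View pics/w25.png

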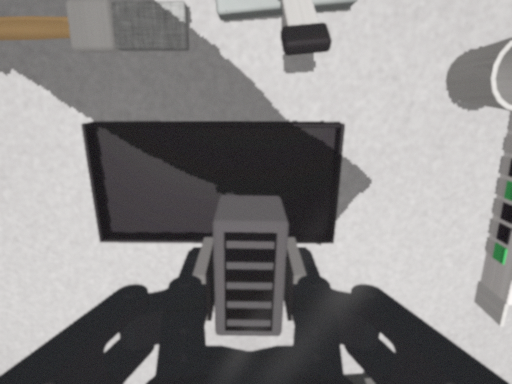

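```bash
python3 -c "
from h import *
s=snap('wrist')
print(np.round([onplane(s,p,24) for p in [(83,123),(343,122),(334,242),(101,243)]],0))"
python3 -m jog '[[[0.0017,0,0.03],[0,0,0],0.02],[[0.0017,0,0.07],[0,0,0],0.02],[[0.0017,0,0.11],[0,0,0],0.02],[[0.0017,0,0.14],[0,0,0],0.02],[[0.0017,0,0.152],[0,0,0],0.02],[[0.0017,0,0.157],[0,0,0],0.02],[[0.0017,0,0.16],[0,0,0],0.02],[[0.0017,0,0.16],[0,0,0],0.02]]'
```

```text
[[ 397. -258.   24.]
 [ 641. -274.   24.]
 [ 635. -398.   24.]
 [ 387. -383.   24.]]
t: 55.88
tcp_pos: [553.0, -321.8, 17.6]
orientation: [[0.998, -0.07, 0.001], [-0.07, -0.998, -0.001], [0.001, 0.001, -1.0]]
contact_force: [0.2, 0.6, -1.4]
finger_gap: 31.3
```

```bash
python3 -m jog '[[[0,0,0.001],[0,0,0],0.02],[[0,0,0.0015],[0,0,0],0.02],[[0,0,0.0015],[0,0,0],0.02]]'
```

```text
t: 56.25
tcp_pos: [552.6, -321.7, 15.4]
orientation: [[0.998, -0.07, 0.0], [-0.07, -0.998, -0.0], [0.0, 0.0, -1.0]]
contact_force: [-0.4, -0.4, -1.1]
finger_gap: 31.5
```

```bash
python3 -m jog '[[[0,0,0.001],[0,0,0],0.02],[[0,0,0.0015],[0,0,0],0.02],[[0,0,0.0015],[0,0,0],0.02]]'
```

```text
t: 56.62
tcp_pos: [552.7, -321.7, 15.0]
orientation: [[0.998, -0.07, 0.001], [-0.07, -0.998, -0.001], [0.001, 0.001, -1.0]]
contact_force: [-4.6, 2.8, 8.6]
finger_gap: 31.4
```

Module is down on the tray floor (8.6 N). Release and lift.

```bash
python3 -m jog '[[[0,0,-0.001],[0,0,0],0.02],[[0,0,-0.001],[0,0,0],0.05],[[0,0,-0.001],[0,0,0],0.05],[[0,0,-0.001],[0,0,0],0.05],[[0,0,-0.015],[0,0,0],0.05],[[0,0,-0.05],[0,0,0],0.055],[[0,0,-0.1],[0,0,0],0.055],[[0,0,-0.15],[0,0,0],0.055],[[0,0,-0.175],[0,0,0],0.055],[[0,0,-0.175],[0,0,0],0.055]]'
python3 -c "
from h import *
st();plan([588,40,190],1.2);s=snap('scene');save(s,'s7.png',(140,80,320,250),3.5)"
```

```text
t: 57.88
tcp_pos: [553.3, -322.1, 192.1]
orientation: [[0.998, -0.07, 0.004], [-0.07, -0.998, -0.003], [0.004, 0.003, -1.0]]
contact_force: [0.1, 0.2, 0.6]
finger_gap: 55.0
t 57.88 tcp [ 553.3 -322.1  192.1] yaw -3.99 tilt [ 0.0041 -0.0032] F [0.1 0.2 0.6] gap 55.0 q [-0.66  0.42  0.17  1.31 -0.    0.98]
shift m [ 0.0094 -0.3637  0.0011] turn [ 0.18 -0.24 -5.19] rows>= 9
```

View pics/s7.png

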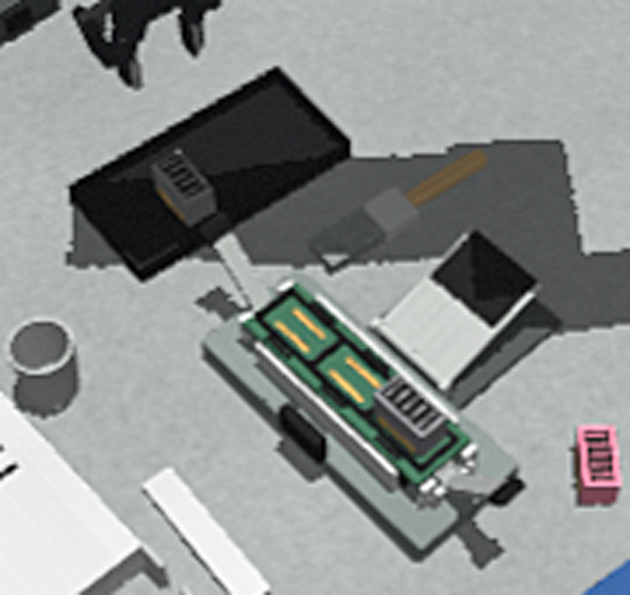

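Module 1 stands upright in the tray and the board is up. I'll hover a bit short of the second module to measure it.

```bash
python3 -m jog '[[[0.001,-0.025,0],[0,0,-0.5],0.055],[[0.002,-0.06,0],[0,0,-1],0.055],[[0.003,-0.1,0],[0,0,-1.5],0.055],[[0.004,-0.14,0],[0,0,-2],0.055],[[0.005,-0.18,0],[0,0,-2.5],0.055],[[0.006,-0.22,0],[0,0,-3.2],0.055],[[0.007,-0.26,0],[0,0,-4],0.055],[[0.008,-0.285,0],[0,0,-5],0.055],[[0.008,-0.29,0],[0,0,-5.2],0.055],[[0.008,-0.29,0],[0,0,-5.2],0.055]]'
python3 -c "
from h import *
st();s=snap('wrist');save(s,'w26.png')
mods(s,[(205,20,300,250)],98,130);plan([588,40,120],1.2)"
```

```text
t: 59.18
tcp_pos: [580.3, -32.3, 188.2]
orientation: [[1.0, 0.022, -0.001], [0.022, -1.0, 0.0], [-0.001, -0.0, -1.0]]
contact_force: [-0.2, 0.0, -0.0]
finger_gap: 55.0
t 59.17 tcp [580.3 -32.3 188.2] yaw 1.26 tilt [-0.0011  0.0001] F [-0.2  0.  -0. ] gap 55.0 q [-0.2   0.33  0.01  1.25 -0.    1.35]
mod px [252.   76.5] world [579.5  55.6  98. ] L 76.1 W 63.6 long ang 93.9 jaw yaw 3.9
shift m [ 0.0092 -0.0728  0.0683] turn [-0.    0.05  0.  ] rows>= 3
```

View pics/w26.png

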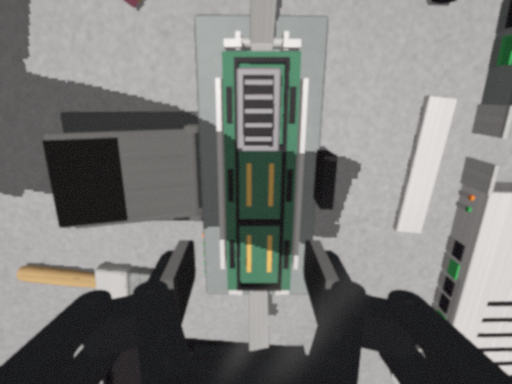

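```bash
python3 -c "
from h import *
s=snap('wrist')
print(np.round([onplane(s,p,97) for p in [(237,69),(282,69),(239,150),(278,150)]],1))"
python3 -m jog '[[[0.003,-0.025,0.01],[0,0,0],0.055],[[0.006,-0.055,0.03],[0,0,0],0.055],[[0.0085,-0.0728,0.055],[0,0,0],0.055],[[0.0085,-0.0728,0.068],[0,0,0],0.055],[[0.0085,-0.0728,0.068],[0,0,0],0.055]]'
python3 -c "
from h import *
st();s=snap('wrist');save(s,'w27.png');plan([588,40,71],1.2)"
```

```text
[[569.   61.5  97. ]
 [600.8  62.3  97. ]
 [571.1   3.8  97. ]
 [600.8   4.5  97. ]]
t: 59.9
tcp_pos: [587.3, 39.1, 120.0]
orientation: [[1.0, 0.02, -0.002], [0.02, -1.0, -0.0], [-0.002, 0.0, -1.0]]
contact_force: [0.0, -0.5, -0.7]
finger_gap: 55.1
t 59.9 tcp [587.3  39.1 120. ] yaw 1.15 tilt [-0.0017 -0.0001] F [ 0.  -0.5 -0.7] gap 55.1 q [-0.08  0.38 -0.09  1.1  -0.    1.47]
shift m [ 0.0003 -0.001   0.0499] turn [ 0.01  0.02 -0.06] rows>= 2
```

View pics/w27.png

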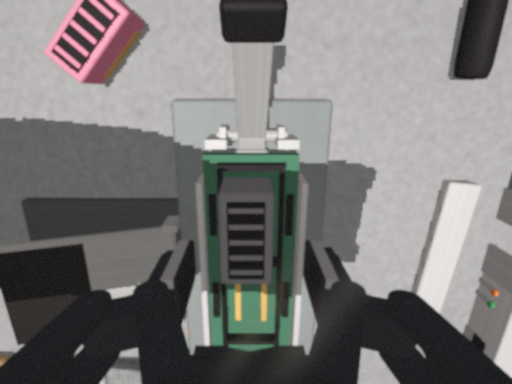

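```bash
python3 -m jog '[[[-0.001,0.001,0.005],[0,0,0],0.055],[[-0.001,0.001,0.025],[0,0,0],0.055],[[-0.001,0.001,0.042],[0,0,0],0.055],[[-0.001,0.001,0.0485],[0,0,0],0.055],[[-0.001,0.001,0.0485],[0,0,0],0.055]]'
python3 -m jog '[[[0,0,0],[0,0,0],0.02],[[0,0,0],[0,0,0],0.02],[[0,0,0],[0,0,0],0.02],[[0,0,0],[0,0,0],0.02],[[0,0,0],[0,0,0],0.02]]' 40
python3 -m jog '[[[0,0,-0.01],[0,0,0],0.02],[[0,0,-0.04],[0,0,0],0.02],[[0,0,-0.08],[0,0,0],0.02],[[0,0,-0.105],[0,0,0],0.02],[[0,0,-0.105],[0,0,0],0.02]]'
python3 -c "
from h import *
st();plan([472,-319,180],-4);s=snap('wrist');save(s,'w28.png')"
```

```text
t: 60.58
tcp_pos: [586.8, 38.8, 72.4]
orientation: [[1.0, 0.021, -0.0], [0.021, -1.0, -0.0], [-0.0, 0.0, -1.0]]
contact_force: [0.6, 0.5, 0.6]
finger_gap: 54.6
t: 61.2
tcp_pos: [587.2, 39.0, 73.2]
orientation: [[1.0, 0.021, 0.001], [0.021, -1.0, -0.0], [0.001, 0.0, -1.0]]
contact_force: [-0.9, -0.8, 6.5]
finger_gap: 31.3
t: 61.82
tcp_pos: [587.7, 39.1, 179.4]
orientation: [[1.0, 0.021, 0.004], [0.021, -1.0, -0.0], [0.004, 0.0, -1.0]]
contact_force: [0.1, -0.1, -1.0]
finger_gap: 31.3
t 61.83 tcp [587.7  39.1 179.4] yaw 1.21 tilt [ 0.0039 -0.0002] F [ 0.1 -0.1 -1. ] gap 31.3 q [-0.08  0.34  0.01  1.23  0.    1.47]
shift m [-0.1232  0.3556 -0.001 ] turn [ 0.01 -0.22  5.21] rows>= 9
```

View pics/w28.png

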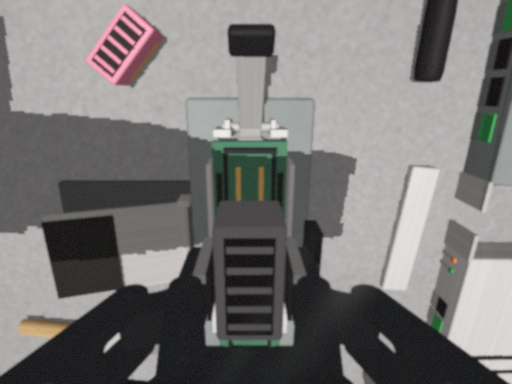

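```bash
python3 -m jog '[[[-0.009,0.025,0],[0,0,0.5],0.02],[[-0.021,0.06,0],[0,0,1],0.02],[[-0.035,0.1,0],[0,0,1.6],0.02],[[-0.049,0.14,0],[0,0,2.2],0.02],[[-0.062,0.18,0],[0,0,2.8],0.02],[[-0.076,0.22,0],[0,0,3.4],0.02],[[-0.09,0.26,0],[0,0,4],0.02],[[-0.104,0.3,0],[0,0,4.6],0.02],[[-0.116,0.335,0],[0,0,5],0.02],[[-0.1232,0.355,0],[0,0,5.2],0.02],[[-0.1232,0.355,0],[0,0,5.2],0.02]]'
python3 -c "
from h import *
st();plan([472,-319,18],-4);s=snap('wrist');save(s,'w29.png')"
```

```text
t: 63.25
tcp_pos: [470.4, -319.1, 176.2]
orientation: [[0.997, -0.071, -0.001], [-0.071, -0.997, 0.001], [-0.001, -0.001, -1.0]]
contact_force: [-0.0, 0.1, -0.9]
finger_gap: 31.8
t 63.25 tcp [ 470.4 -319.1  176.2] yaw -4.1 tilt [-0.0012  0.0013] F [-0.   0.1 -0.9] gap 31.8 q [-0.74  0.31 -0.04  1.22  0.    0.9 ]
shift m [ 0.0018 -0.      0.1582] turn [-0.07  0.08 -0.1 ] rows>= 4
```

View pics/w29.png

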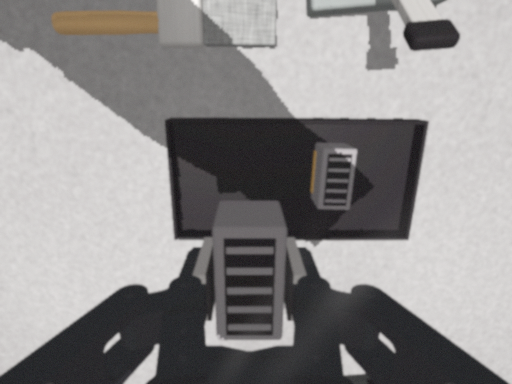

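```bash
python3 -m jog '[[[0,0,0.03],[0,0,0],0.02],[[0,0,0.07],[0,0,0],0.02],[[0,0,0.11],[0,0,0],0.02],[[0,0,0.14],[0,0,0],0.02],[[0,0,0.152],[0,0,0],0.02],[[0,0,0.157],[0,0,0],0.02],[[0,0,0.16],[0,0,0],0.02],[[0,0,0.16],[0,0,0],0.02]]'
python3 -m jog '[[[0,0,0.001],[0,0,0],0.02],[[0,0,0.0015],[0,0,0],0.02],[[0,0,0.0015],[0,0,0],0.02]]'
```

```text
t: 64.3
tcp_pos: [471.4, -318.6, 18.0]
orientation: [[0.998, -0.07, 0.001], [-0.07, -0.998, -0.001], [0.001, 0.001, -1.0]]
contact_force: [-0.1, -0.4, -1.0]
finger_gap: 31.3
t: 64.68
tcp_pos: [471.0, -318.5, 15.9]
orientation: [[0.998, -0.07, 0.0], [-0.07, -0.998, -0.0], [0.0, 0.0, -1.0]]
contact_force: [-0.1, 0.4, -1.1]
finger_gap: 31.5
```

```bash
python3 -m jog '[[[0,0,0.0007],[0,0,0],0.02],[[0,0,0.0014],[0,0,0],0.02],[[0,0,0.0014],[0,0,0],0.02]]'
python3 -m jog '[[[0,0,0],[0,0,0],0.05],[[0,0,0],[0,0,0],0.05],[[0,0,0],[0,0,0],0.05],[[0,0,-0.015],[0,0,0],0.05],[[0,0,-0.05],[0,0,0],0.055],[[0,0,-0.1],[0,0,0],0.055],[[0,0,-0.15],[0,0,0],0.055],[[0,0.03,-0.2],[0,0,0],0.055],[[0,0.08,-0.2],[0,0,0],0.055],[[0,0.11,-0.2],[0,0,0],0.055],[[0,0.11,-0.2],[0,0,0],0.055]]'
python3 -c "
from h import *
st()
for n in ('scene','top','wrist'):
  s=snap(n);save(s,n+'_end.png')
  if n=='scene': save(s,'s8.png',(140,80,320,250),3.5)"
```

```text
t: 65.05
tcp_pos: [471.1, -318.5, 15.5]
orientation: [[0.998, -0.07, 0.001], [-0.07, -0.998, -0.001], [0.001, 0.001, -1.0]]
contact_force: [-4.6, 1.9, 11.3]
finger_gap: 31.0
t: 66.42
tcp_pos: [462.8, -429.9, 214.7]
orientation: [[0.997, -0.072, 0.0], [-0.072, -0.997, -0.0], [0.0, 0.0, -1.0]]
contact_force: [-0.8, 0.6, -0.0]
finger_gap: 54.9
t 66.42 tcp [ 462.8 -429.9  214.7] yaw -4.12 tilt [ 0.     -0.0003] F [-0.8  0.6 -0. ] gap 54.9 q [-0.88  0.4   0.2   1.36 -0.    0.76]
```

View pics/s8.png

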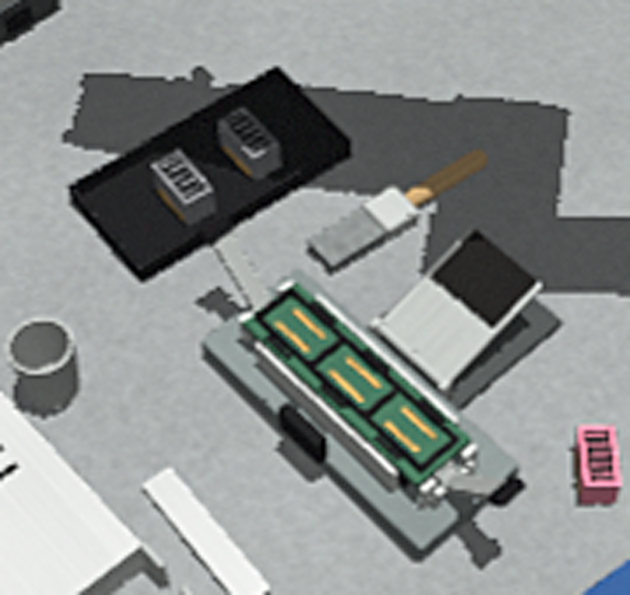

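View pics/wrist_end.png

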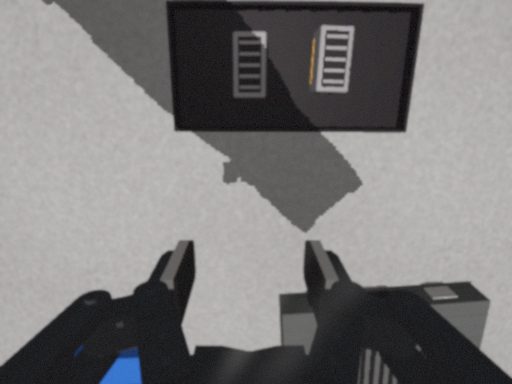

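View pics/top_end.png

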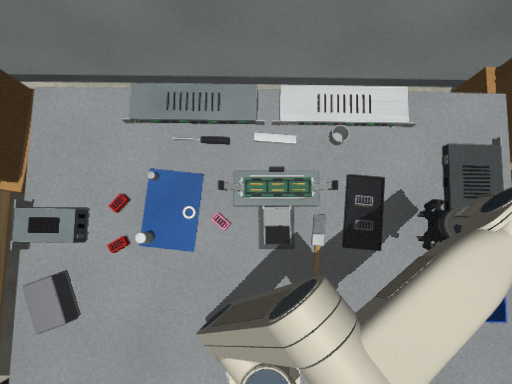

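```bash
python3 -c "
from h import *
d=snap('top');darks(d,(214,175,232,195),105);darks(d,(325,175,341,195),105)
print(robot.close_job())"
```

```text
dark [221. 185.] 31.0 [587.3 150.5 105. ] box [[600.0, 157.0], [600.0, 144.0], [575.0, 144.0], [574.0, 157.0]]
dark [334.5 184.8] 35.5 [ 593.8 -210.7  105. ] box [[606.0, -203.0], [606.0, -219.0], [580.0, -219.0], [580.0, -203.0]]
the job is handed in; nothing more can be done
None
```

The job is done and handed in at about 66 s; no verdict was given. There were two modules on the mat, and both are now upright in the black tray.

- **Empty press:** I pressed the treadle with the board empty and held it at its stop for over a second. The force was about 36–41 N with no further travel.
- **Loaded press:** I stood the modules in the two end pockets and swung both levers inward until each stalled at its stop. I then pressed the treadle to its stop again for over a second, at about 28–33 N.
- **Levers out and unloading:** I swung both levers outward until each stalled at its stop, then moved both modules to the tray.

**Final checks:** The last pictures show:
- The board is empty.
- The lever tips measure y ≈ 150.5 and −210.7 mm, matching the fully outward stop (expected about 151 and −211).
- By eye, the mat items, red and pink look-alikes, brush, cup, strip and screwdriver look where they were.

**What went wrong on the way:**
- **First push on the right lever:** it was too low, and the cap pressed up under the gripper with about 25 N. I backed off and redid it higher.
- **Start position of the levers:** they were slightly short of fully outward at the start, by about 10 mm on the left tip and 5 mm on the right.
- **Module in the left pocket (pocket 3):** one wide measurement put it about 6 mm off. A closer view put it where I had placed it, and the grasp went normally.

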